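# Change the grinding head on the sample mill

### The arm

A 6-joint arm with a two-finger parallel gripper is mounted at the origin on the work surface. World frame = base frame: x ahead of the robot, y to its left, z up, the work surface at z = 0. Lengths are in mm, angles in rad, forces in N, time in s.
With the tool pointing down it reaches from about 375 to 975 mm from the base axis. Payload 3.8 kg.
Tool frame: the origin (TCP) lies at the very end of the fingers, on their centre line; the grasp point (between the pads) lies 19 mm behind it; z points along the fingers, y is the direction in which the jaws open and shut (so a half turn about z gives the same grasp; the last joint's range is limited). The gripper opens to 88 mm and grips with 3 to 60 N. Pads are 18 mm wide; open, the fingers measure 123 mm over their backs; the gripper's body (75 mm by 187 mm) begins 45 mm behind the grasp point.
Start: joints at [-1.281, 0.264, 1.604, -0, 1.274, -0.037], TCP at [216.679, -639.272, 238.706] pointing down, gripper open.
Joint ranges: [-2.63, 2.63], [-0.94, 2.18], [0.31, 2.57], [-1.31, 4.45], [0, 2.66], [-2.55, 2.55]. Speed limits (rad/s): [2.57, 2.57, 3.14, 3.14, 3.14, 3.14].

### API

Orientations are given as a rotation vector (axis times angle).
In Python, from cell import sensors, imaging, ticket gives the robot as it stands. The module is installed in compiled form; this text tells all that it offers.
- The arm moves only by the tool apply_moves, never from a script. Its argument "series" is one flat list of numbers, 7 for each row, row after row: the shift along the tool's x, y, z in m, then the turn, a rotation vector about the tool's x, y, z in rad, then the closure in counts, from 0 (fully open) to 255 (shut). A call has exactly 8 rows; each row is the pose to reach, as a shift and turn from the pose measured when the call began, along the tool's axes at that moment; what a row does not reach only later rows make up. A row lasts 1/12 s, in which the tool goes at most 41.7 mm and 7.16 degrees, less where a joint would pass 70% of its speed; a pose out of reach is approached as far as the arm can. A call with a gripper value outside its range is refused whole. The fingers move at their own pace and stop on an object; the grip force is fixed at half the most. Time passes only in rows, so rows that repeat a pose let the fingers close, or fill a call up. It gives the time, the measured TCP pose, the force and the opening at its end, in the units of the state.
- sensors.get_obs(): the state, without advancing time (a new reading comes with each control period).
- imaging.capture(name): name is "side" or "top"; returns the picture (480x640x3 uint8, red, green, blue); there is no depth.
- imaging.camera_params(name): a dict with "fovy" (degrees; the focal length in pixels is half the picture's height over the tangent of half this angle, whatever the lens; pixels are square), "cx", "cy" (the principal point, pixels), "R" (3x3) and "t" (3): a world point X has camera coordinates R X + t. Camera axes: x right, y down, z forward; pixel columns grow to the right and rows downward; lengths in mm; the calibration is good to about 2 mm. A picture is of the moment at which its call begins. camera_params takes no time and is no camera call.
- ticket.close_job(): hands the job in, once; it reports no verdict.
The state is a dict: "t": time; "qpos": joint angles; "joint_vel": joint speeds; "joint_torque": joint torques, N m; "tcp_pos": TCP position; "ee_rot": TCP orientation; "wrist_force": force on the tool from outside, world axes, zero at the start; "moment": the same for the moment, N m; "finger_gap": finger opening in mm.
Only numpy, scipy, OpenCV 4.12 (cv2) and the standard library are available. Lean on these libraries where they do the work, as an engineer would, in place of code of your own. Each camera call takes 0.05 s, during which the arm holds its last target.

### The job

Change the grinding head of the bench mill: drive the orange-handled wedge through the slot under the worn red head so that the wedge, not the fingers, lifts it loose, and stand the red head in the red stand. Enter the blue head in the empty nose with its marks roughly an eighth of a turn off the mill's, then push and twist it until it is fully home, flange down on the nose and marks in line (either way round). Leave the wedge lying upright on the bench clear of the mill, as it lay at first, and do not disturb the yellow head, the bottle or the beaker.

Things in the scene. Friction and masses are not known exactly. Their poses are not given: they have to be found in the camera images.
- mill: Cream plinth of the bench mill, fixed, 150 (its x) x 120 x 34 mm high, with a square steel nose 56 x 56 mm on its middle, top 110 mm above the bench. Origin: on the nose's axis at bench level, z up. Black marks at its +x and -x sides. Bottle and beaker stand 110 mm either side (y) of the wedge's lane, 80 mm to -x of the axis.
- slot_mouth (a point): Middle of the lower edge of the drift slot's -x mouth: mill x = -28, y = 0, 46 mm above the bench. Axes as the mill's; x points into the slot. Slot: along x right through the nose to x = +28, 14 mm wide (y -7 to +7), floor level at 46 mm, 28 mm high, oiled. The wedge goes in from this side.
- nose_face (a point): Centre of the nose's top face, axes as the mill's. A 30 mm bore opens here; sprung oiled jaws below form a 1:10 taper (26 mm at the face) that grips a shank with about 120 N. A head drops in freely, stops 5 to 13 mm proud, and then needs 25 to 30 N straight down, or 10 to 15 N while being twisted to and fro. Seated, it resists about 15 N of pull.
- worn_head: Worn head, RED grip block, dark drum; at the start home in the nose (origin at nose_face, marks in line). Origin: centre of the flange's underside, z up. All three heads alike, about 0.33 kg. Shank z -56 to 0 mm, 21 mm across near its end, 26 mm at the flange; its end is 8 mm above the slot floor when home. Flange 54 mm across, z 0 to 8.
- worn_grip (a point): On the worn head's axis, 48 mm above its flange's underside, in its grip block; axes as the head's. On every head the block is 40 mm along x by 24 mm along y, z 24 to 62 mm: pinch it across y at this height. Below it, z 8 to 24, is a drum 41 mm across. Black marks at +x and -x on flange and block.
- fresh_head: Fresh head, BLUE grip block, brass drum; stands in a white stand with its flange on the top, yaw at random. Shape, sizes, origin and axes as the worn head; its grip is likewise 48 mm above the origin.
- spare_head: Spare head, YELLOW grip block, in the other white stand; leave it alone. Shape, sizes, origin and axes as the worn head.
- used_stand: RED stand, fixed block 64 x 64 x 75 mm high with a 41 mm round hole from the top right through; empty at first. Origin: centre of its underside at bench level. A head stands in it on its flange, head origin 75 mm above the bench, 7 mm play all round. Two white stands are alike; which stand is where changes, centres 95 to 175 mm apart.
- wedge: Drift wedge, about 0.22 kg, underside flat on the bench. Origin: on the underside below the grip point; x towards the tip, z up. Orange handle x -35 to +55 mm, 22 mm wide (y), 34 mm high: pinch across y at x = 0. Steel blade x 55 to 135, 8 mm thick (y; last 17 mm pointed to 3 mm), flat below, 25 mm high at the handle falling evenly to 5 mm at the tip.
- wedge_tip (a point): Middle of the wedge's 5 mm high front edge: wedge x = 135, y = 0, z = 2.5 mm. The underside slides on the slot floor; the slope lifts the head. All the way in, the handle's front meets the nose (wedge origin at mill x = -83 mm) and the head stands 12 mm up. Driving takes 10 to 20 N. When the wedge is drawn back the head stays loose.
- bottle: Loose amber glass bottle with black cap, 60 mm across, 130 mm high, origin at the centre of its foot; a bystander.
- beaker: Loose clear glass beaker, 60 mm across, 85 mm high, origin at the centre of its foot; a bystander.

How it is judged (in metres and radians):
On the way, in this order (a step that is already met when the one before it is completed fails the run):
1. The wedge is driven through the slot (its tip out on the far side) and the worn head, untouched by the fingers, is lifted at least 7 mm by it (x of wedge_tip in the frame of mill above 0.032 m and y of wedge_tip in the frame of mill between -0.01 and 0.01 m and z of wedge_tip in the frame of mill below 0.06 m and z of worn_head in the frame of mill between 0.117 and 0.135 m and horizontal distance between worn_head and mill below 0.012 m and contact force between the fingers and worn_head below 0.5 N), for 0.1 s.
2. The worn head stands in the red stand, let go (z of worn_head in the frame of used_stand below 0.08 m and horizontal distance between worn_head and used_stand below 0.012 m and angle between worn_head's own z axis and vertical below 0.1 rad and contact force between the fingers and worn_head below 0.2 N), for 0.1 s.
3. The blue head has entered the nose, still more than 3 mm proud, with its marks at least 20 degrees out of line with the mill's (z of fresh_head in the frame of mill between 0.113 and 0.14 m and horizontal distance between fresh_head and mill below 0.008 m and angle between the x axis of fresh_head and the x axis of mill, either way round above 0.35 rad), for 0.04 s.
At the end, for the whole second after the job is handed in: Blue head home: flange within 2.5 mm of the nose face, 5 mm of its axis, upright, marks within 11 degrees of the mill's (either way round). Red head upright in the red stand, within 5 mm of its top and 12 mm of its middle. Wedge flat on the bench, grip over 120 mm from the axis. All at rest (z of fresh_head in the frame of mill below 0.1125 m and horizontal distance between fresh_head and mill below 0.005 m and angle between fresh_head's own z axis and vertical below 0.05 rad and angle between the x axis of fresh_head and the x axis of mill, either way round below 0.2 rad and linear speed of each of fresh_head, worn_head, wedge below 0.02 m/s and z of worn_head in the frame of used_stand below 0.08 m and horizontal distance between worn_head and used_stand below 0.012 m and angle between each of worn_head, wedge's own z axis and vertical below 0.1 rad and height (world z) of wedge below 0.01 m and horizontal distance between wedge and mill above 0.12 m and z of wedge_tip in the frame of mill below 0.02 m); the robot touches nothing.
It fails at once if the yellow spare head is moved more than 20 mm (distance of spare_head from where it was at the start of the episode above 0.02 m).
It fails at once if the bottle is moved more than 20 mm or tipped (distance of bottle from where it was at the start of the episode above 0.02 m or angle between bottle's own z axis and vertical above 0.35 rad).
It fails at once if the beaker is moved more than 20 mm or tipped (distance of beaker from where it was at the start of the episode above 0.02 m or angle between beaker's own z axis and vertical above 0.35 rad).
It also fails if it takes over 72 s, if anything falls off the work surface, if the arm or the gripper's body presses on something with over 40 N, if the wrist force passes 120 N, or if a joint passes its speed limit or range.

## Working session

There is one attempt and no reset: what is moved stays moved. The work goes in short steps, Python scripts to look and compute and a tool call to move; the robot and the scene stay as the last step left them, time stands still between calls to the robot, and variables do not carry over. Pictures are saved under pics/ and viewed, and the job is handed in when it is done.

Besides the shell and the picture viewer there is one more tool, called after "Call:" as a command line: name --argument value ..., lists and objects as JSON in quotes. apply_moves: Moves the arm, as the interface text tells. Its arguments: {"type":"object","properties":{"series":{"type":"array","items":{"type":"number"}}},"required":["series"]}

```bash
mkdir -p pics; ls; python3 - <<'E'
from cell import sensors, imaging
import cv2,numpy as np
print(sensors.get_obs())
for n in("side","top"):
    p=imaging.camera_params(n);print(n,p)
    cv2.imwrite(f"pics/{n}0.png",imaging.capture(n)[:,:,::-1])
E
```

```text
pics
{'t': 0.0, 'qpos': array([-1.28087074e+00,  2.64788815e-01,  1.60532771e+00,  4.95185025e-06,
        1.27366901e+00, -3.68784200e-02]), 'joint_vel': array([-7.28301314e-04, -9.41264226e-05,  1.14497616e-03,  1.14175960e-03,
        1.29237900e-03,  5.61767296e-06]), 'joint_torque': array([-1.50218002e-03, -5.02121222e+01, -3.56872845e+01,  7.27641885e-02,
        2.93586880e-02, -1.74445904e-04]), 'tcp_pos': array([ 216.50587237, -638.6170211 ,  237.38894753]), 'ee_rot': array([-3.09759867e+00, -5.10704958e-01,  4.26985874e-04]), 'wrist_force': array([ 0.20403854, -0.47329732, -0.18925543]), 'moment': array([ 0.06486094, -0.03803417, -0.00940355]), 'finger_gap': 87.92221815909413}
side {'fovy': 46.446658529942454, 'cx': 313.4869738220568, 'cy': 244.96626784725535, 'R': array([[-0.83762761, -0.54594294, -0.01806334],
       [-0.28281548,  0.46173385, -0.84072425],
       [ 0.46732793, -0.69910525, -0.54116214]]), 't': array([ 465.57929429,  251.95275387, 1090.13239084])}
top {'fovy': 44.81727293180908, 'cx': 316.68879708334146, 'cy': 243.62574903387147, 'R': array([[ 0.00686239, -0.99995856, -0.00598151],
       [-0.99797386, -0.00647015, -0.06329544],
       [ 0.06325412,  0.00640375, -0.99797691]]), 't': array([ -12.13303905,  592.5958589 , 1490.66032762])}
```

View pics/side0.png

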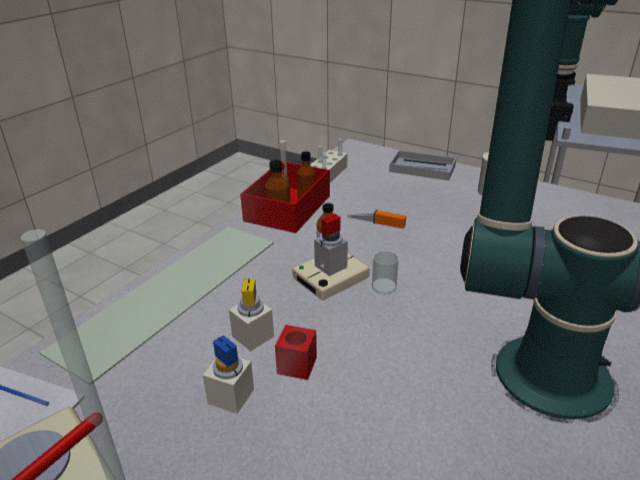

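View pics/top0.png

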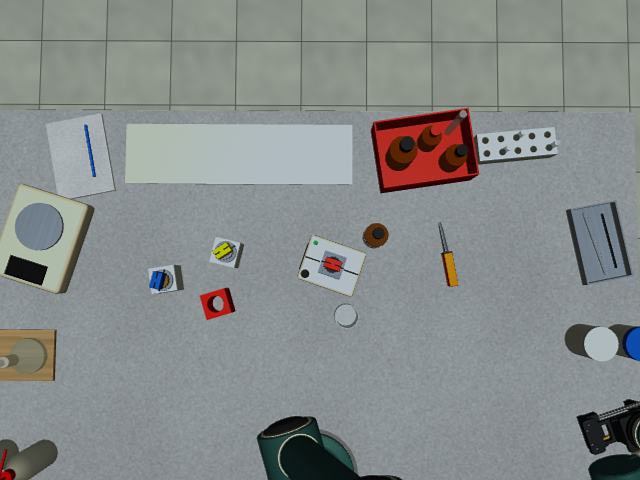

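The top view shows the mill near (332,265), wedge near (450,268), red stand (217,303), blue head (160,280) and yellow head (226,251). I'll enlarge those areas.

```bash
python3 - <<'E'
import cv2
t=cv2.imread('pics/top0.png');s=cv2.imread('pics/side0.png')
def crop(im,x,y,w,h,f,n): cv2.imwrite(f'pics/{n}.png',cv2.resize(im[y:y+h,x:x+w],None,fx=f,fy=f,interpolation=cv2.INTER_CUBIC))
crop(t,290,215,100,75,8,'c_mill')
crop(t,400,215,100,75,8,'c_wedge')
crop(t,140,230,112,92,7,'c_st')
crop(s,195,190,220,220,3.6 and 2.7,'c_side')
E
```

```text
(no output)
```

View pics/c_mill.png

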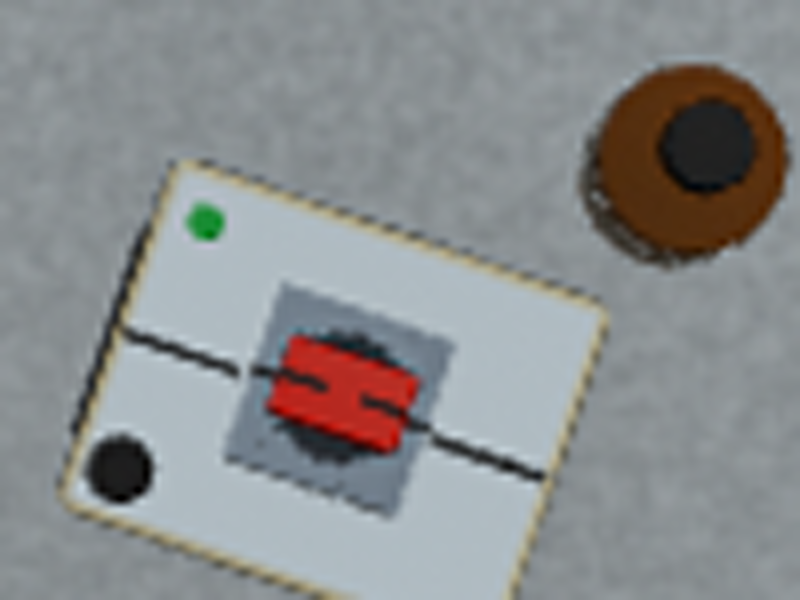

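View pics/c_wedge.png

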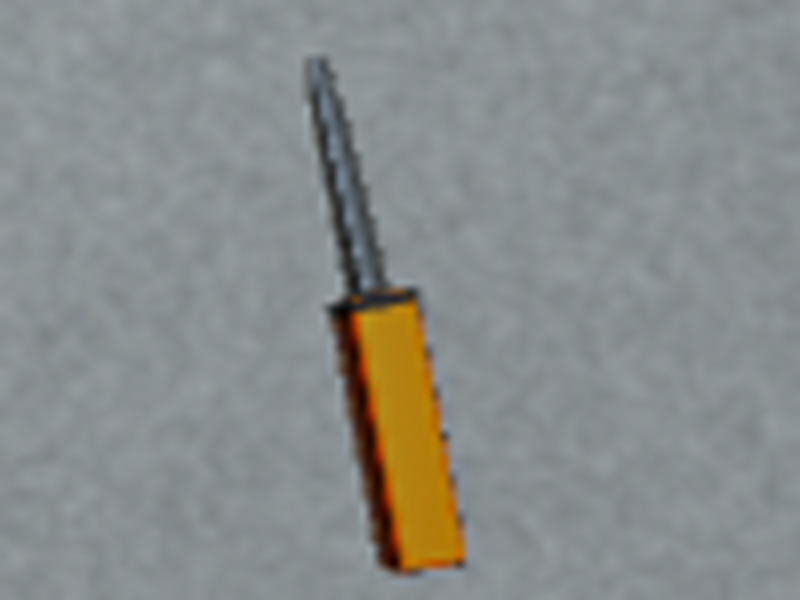

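View pics/c_st.png

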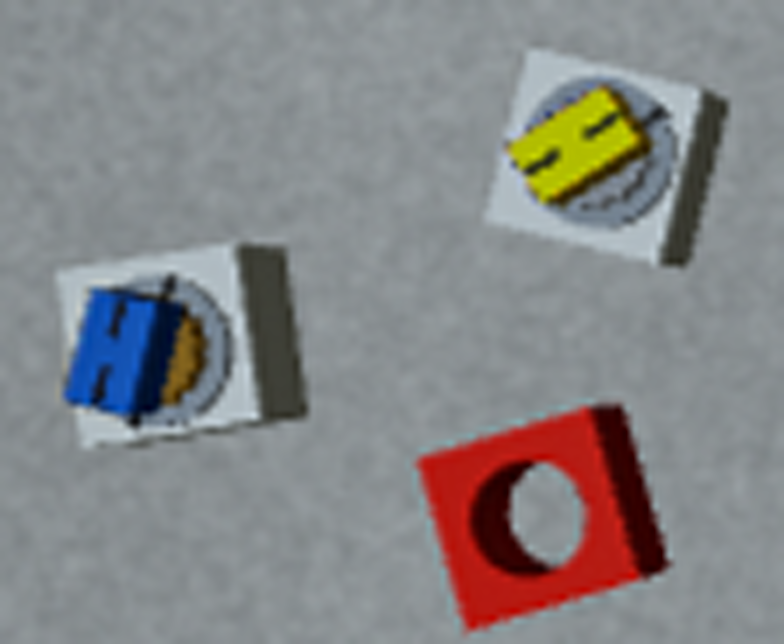

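View pics/c_side.png

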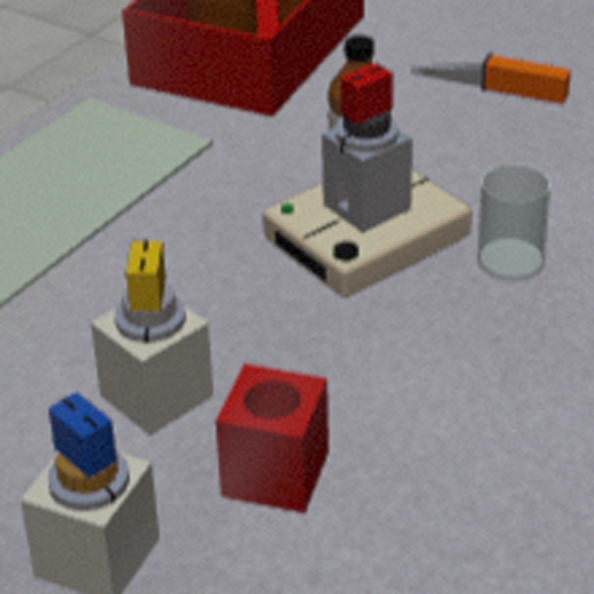

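```bash
python3 - <<'E'
import cv2
t=cv2.imread('pics/top0.png');s=cv2.imread('pics/side0.png')
def crop(im,x,y,w,h,f,n): cv2.imwrite(f'pics/{n}.png',cv2.resize(im[y:y+h,x:x+w],None,fx=f,fy=f,interpolation=cv2.INTER_CUBIC))
crop(s,285,200,115,100,6,'s_mill')
crop(s,340,200,80,40,10,'s_wedge')
crop(s,195,270,130,150,4,'s_st')
crop(t,290,230,80,70,8,'c_mill2')
E
```

```text
(no output)
```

View pics/s_mill.png

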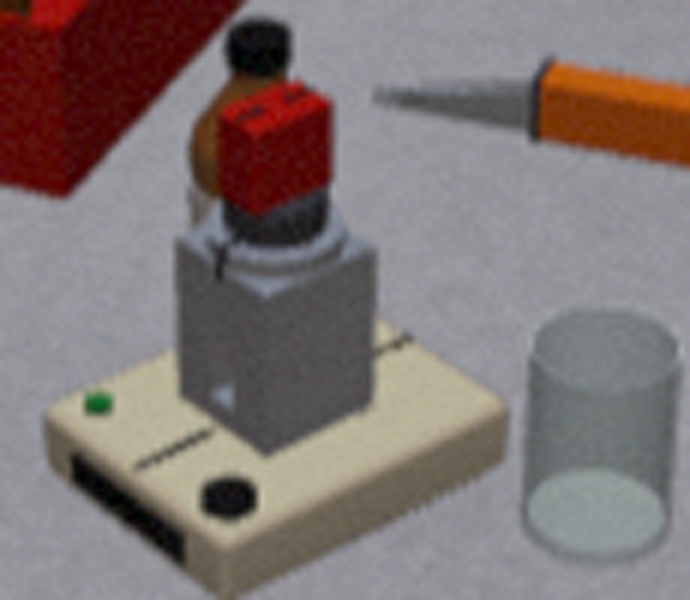

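View pics/s_wedge.png

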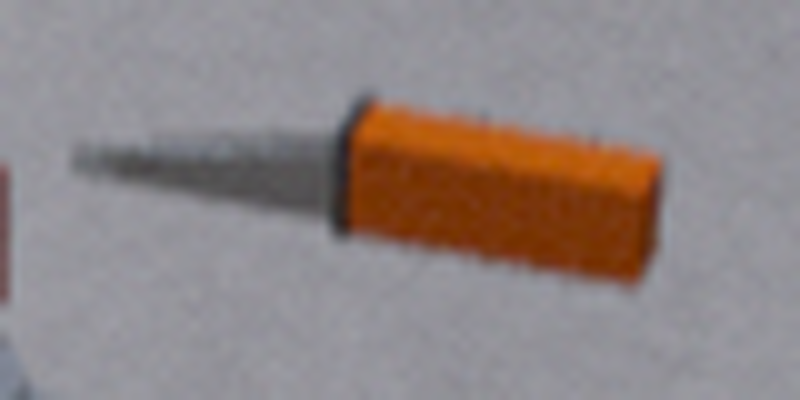

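View pics/s_st.png

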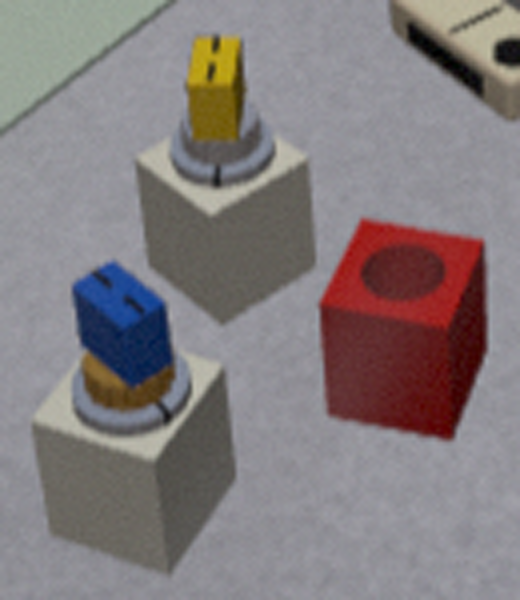

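View pics/c_mill2.png

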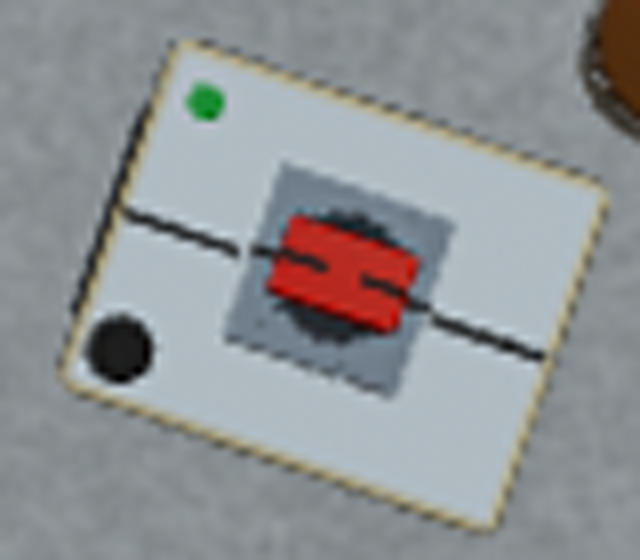

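```bash
python3 - <<'E'
import cv2
t=cv2.imread('pics/top0.png');s=cv2.imread('pics/side0.png')
def crop(im,x,y,w,h,f,n): cv2.imwrite(f'pics/{n}.png',cv2.resize(im[y:y+h,x:x+w],None,fx=f,fy=f,interpolation=cv2.INTER_CUBIC))
crop(t,142,258,45,40,16,'t_blue')
crop(s,200,330,60,85,7,'s_blue')
E
```

```text
(no output)
```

View pics/t_blue.png

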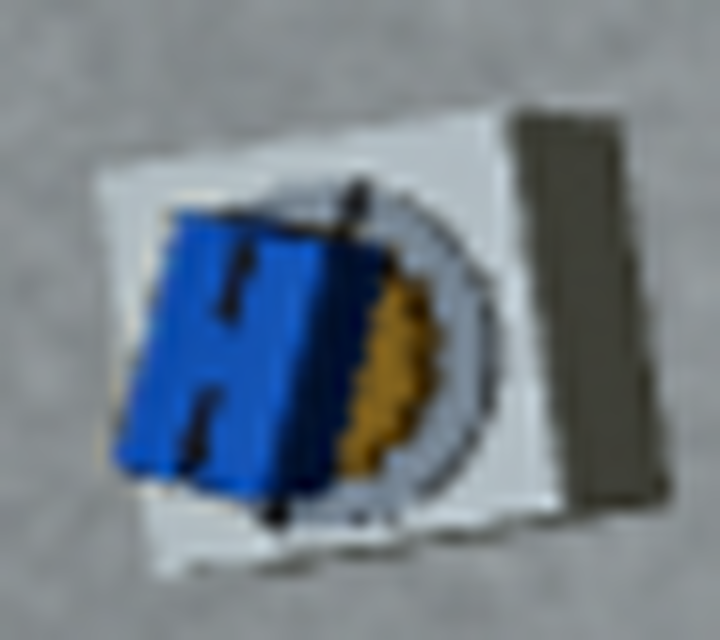

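View pics/s_blue.png

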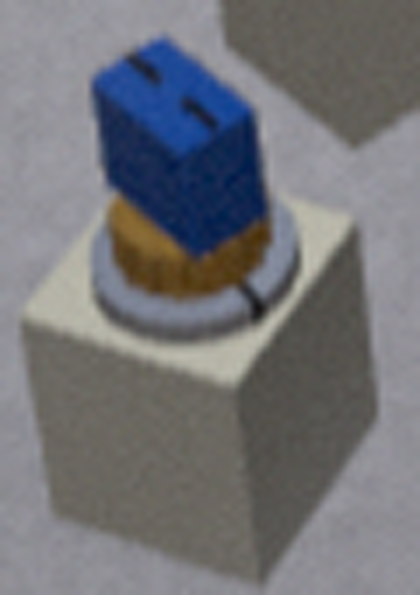

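```bash
cat > h.py <<'E'
import numpy as np, cv2
from scipy.optimize import least_squares
from scipy.spatial.transform import Rotation as Ro
from cell import sensors, imaging
P={n:imaging.camera_params(n) for n in("side","top")}
def proj(n,X):
    p=P[n];c=np.atleast_2d(X)@p["R"].T+p["t"];f=240/np.tan(np.radians(p["fovy"]/2))
    return np.c_[f*c[:,0]/c[:,2]+p["cx"],f*c[:,1]/c[:,2]+p["cy"]]
def full(c,f,off): return (np.array(c,float)+.5)/f-.5+np.array(off)
def ray(n,uv,z):
    p=P[n];f=240/np.tan(np.radians(p["fovy"]/2))
    d=p["R"].T@np.array([(uv[0]-p["cx"])/f,(uv[1]-p["cy"])/f,1]);o=-p["R"].T@p["t"]
    return o+d*(z-o[2])/d[2]
def fit(obs,x0,show=1):
    """obs: list of (cam, uv Nx2, local Nx3); pose x,y,yaw"""
    def res(v,o):
        c,s=np.cos(v[2]),np.sin(v[2]);r=[]
        for n,uv,L in o:
            L=np.array(L,float);W=np.c_[v[0]+c*L[:,0]-s*L[:,1],v[1]+s*L[:,0]+c*L[:,1],L[:,2]]
            r.append((proj(n,W)-uv).ravel())
        return np.concatenate(r)
    for o in ([obs]+[[q] for q in obs] if len(obs)>1 else [obs]):
        s=least_squares(res,x0,args=(o,),loss='soft_l1',x_scale=[1,1,.01])
        if show: print('+'.join(q[0] for q in o),s.x[:2].round(1),np.degrees(s.x[2]).round(1),'res',np.abs(s.fun).max().round(2),np.sqrt((s.fun**2).mean()).round(2))
        if o is obs: out=s.x
    return out
def tcp():
    o=sensors.get_obs();return o["tcp_pos"],Ro.from_rotvec(o["ee_rot"]),o
def goto(pos,yaw,tilt=0):
    """print shift/turn in tool axes to reach TCP pos with tool x at yaw(deg), tilted about tool y by tilt deg"""
    p,R,o=tcp();T=Ro.from_euler('z',yaw,degrees=True)*Ro.from_euler('x',180,degrees=True)*Ro.from_euler('y',tilt,degrees=True)
    d=R.inv().apply(np.array(pos)-p)/1000;rv=(R.inv()*T).as_rotvec()
    print('t',round(o["t"],2),'shift',d.round(4),'turn',rv.round(3),'ang',np.degrees(np.linalg.norm(rv)).round(1),'gap',round(o["finger_gap"],1),'F',o["wrist_force"].round(1))
E
cat > m.py <<'E'
from h import *
A=np.array
print('mill');fit([("top",full([(178,40),(610,190),(492,533),(62,378),(284,163),(455,224),(395,398),(225,338)],8,(290,230)),[(75,-60,34),(-75,-60,34),(-75,60,34),(75,60,34),(28,-28,110),(-28,-28,110),(-28,28,110),(28,28,110)]),
("side",full([(268,292),(375,247),(178,238),(268,453),(180,395),(375,405)],6,(285,200)),[(28,28,110),(-28,28,110),(28,-28,110),(28,28,34),(28,-28,34),(-28,28,34)])],[590,-30,1.24])
print('wedge');fit([("top",full([(420,293),(465,562),(400,570),(317,62)],8,(400,215)),[(55,-11,34),(-35,-11,34),(-35,11,34),(135,0,5)]),
("side",full([(73,158),(638,287),(345,237)],10,(340,200)),[(135,0,2.5),(-35,11,0),(54,11,0)])],[600,-330,.2])
print('red');fit([("top",full([(417,460),(590,405),(640,578),(468,632)],7,(140,230)),[(32,32,75),(32,-32,75),(-32,-32,75),(-32,32,75)]),
("side",full([(365,218),(485,240),(445,327),(322,303)],4,(195,270)),[(32,-32,75),(-32,-32,75),(-32,32,75),(32,32,75)])],[470,250,.2])
print('blue');fit([("top",full([(178,210),(325,240),(275,497),(118,465)],16,(142,258)),[(20,12,137),(20,-12,137),(-20,-12,137),(-20,12,137)]),
("side",full([(95,83),(165,40),(255,108),(180,155)],7,(200,330)),[(20,12,137),(20,-12,137),(-20,-12,137),(-20,12,137)])],[530,390,-.28])
E
python3 m.py
```

```text
mill
top+side [535.7 -46.3] 71.1 res 1.33 0.56
top [536.2 -46.4] 71.0 res 1.33 0.63
side [534.8 -45.3] 71.5 res 0.61 0.34
wedge
top+side [ 519.9 -352.9] 10.4 res 1.2 0.55
top [ 520.2 -352.7] 10.1 res 0.87 0.52
side [ 519.7 -353.7] 11.7 res 1.03 0.51
red
top+side [437.1 243.4] 16.8 res 0.78 0.54
top [438.1 242.6] 17.6 res 0.15 0.09
side [435.8 244.8] 16.2 res 0.72 0.4
blue
top+side [495.3 376.4] -13.0 res 2.12 0.99
top [496.8 374.7] -10.9 res 0.38 0.24
side [492.7 378.9] -13.2 res 1.12 0.63
```

```bash
cat > w.py <<'E'
from h import *
import sys
M=np.array([535.9,-46.2]);MY=71.1
def fr(o,yaw,x,y=0): c,s=np.cos(np.radians(yaw)),np.sin(np.radians(yaw));return np.array(o)+[c*x-s*y,s*x+c*y]
W=np.array([520,-353.]);WY=10.5
E
python3 - <<'E'
from w import *
goto([*fr(W,WY,0),110],WY,30)
E
```

```text
t 0.1 shift [ 0.3791 -0.1728  0.1279] turn [-0.04   0.523  0.14 ] ang 31.1 gap 87.9 F [ 0.5  0.1 -0.7]
```

Call:
apply_moves --series '[0.379,-0.173,0.128,-0.04,0.523,0.14,0,0.379,-0.173,0.128,-0.04,0.523,0.14,0,0.379,-0.173,0.128,-0.04,0.523,0.14,0,0.379,-0.173,0.128,-0.04,0.523,0.14,0,0.379,-0.173,0.128,-0.04,0.523,0.14,0,0.379,-0.173,0.128,-0.04,0.523,0.14,0,0.379,-0.173,0.128,-0.04,0.523,0.14,0,0.379,-0.173,0.128,-0.04,0.523,0.14,0]'

```text
t: 0.77
tcp_pos: [448.3, -419.1, 139.1]
ee_rot: [-2.977, -0.27, -0.797]
wrist_force: [1.3, -0.1, -0.1]
finger_gap: 88.0
```

```bash
python3 - <<'E'
from w import *
goto([*fr(W,WY,0),110],WY,30)
E
```

```text
t 0.77 shift [ 0.0568 -0.0521  0.0664] turn [ 0.     0.    -0.002] ang 0.1 gap 88.0 F [ 1.3 -0.1 -0.1]
```

```bash
python3 - <<'E'
from w import *
goto([*fr(W,WY,0),60],WY,30)
goto([*fr(W,WY,0),8],WY,30)
E
```

```text
t 0.77 shift [ 0.0318 -0.0521  0.1097] turn [ 0.     0.    -0.002] ang 0.1 gap 88.0 F [ 1.3 -0.1 -0.1]
t 0.77 shift [ 0.0059 -0.0521  0.1548] turn [ 0.     0.    -0.002] ang 0.1 gap 88.0 F [ 1.3 -0.1 -0.1]
```

Call:
apply_moves --series '[0.032,-0.052,0.11,0,0,0,0,0.032,-0.052,0.11,0,0,0,0,0.032,-0.052,0.11,0,0,0,0,0.032,-0.052,0.11,0,0,0,0,0.019,-0.052,0.132,0,0,0,0,0.006,-0.052,0.155,0,0,0,0,0.006,-0.052,0.155,0,0,0,0,0.006,-0.052,0.155,0,0,0,0]'

```text
t: 1.43
tcp_pos: [519.9, -352.9, 7.0]
ee_rot: [-2.977, -0.269, -0.796]
wrist_force: [0.0, 0.8, 0.2]
finger_gap: 88.1
```

```bash
cat > pic.py <<'E'
from h import *
import sys
# pic.py cam name x y w h f
n,nm=sys.argv[1:3];im=imaging.capture(n)[:,:,::-1];cv2.imwrite(f'pics/{nm}_full.png',im)
x,y,w,h=map(int,sys.argv[3:7]);f=float(sys.argv[7])
cv2.imwrite(f'pics/{nm}.png',cv2.resize(im[y:y+h,x:x+w],None,fx=f,fy=f,interpolation=cv2.INTER_CUBIC))
E
python3 pic.py side s1 300 120 160 120 5;python3 - <<'E'
from w import *
goto([*fr(W,WY,0),8],WY,30)
E
```

```text
t 1.48 shift [ 0.0002 -0.0001 -0.0003] turn [-0.     0.001 -0.003] ang 0.2 gap 87.8 F [ 0.4  0.  -0.5]
```

View pics/s1.png

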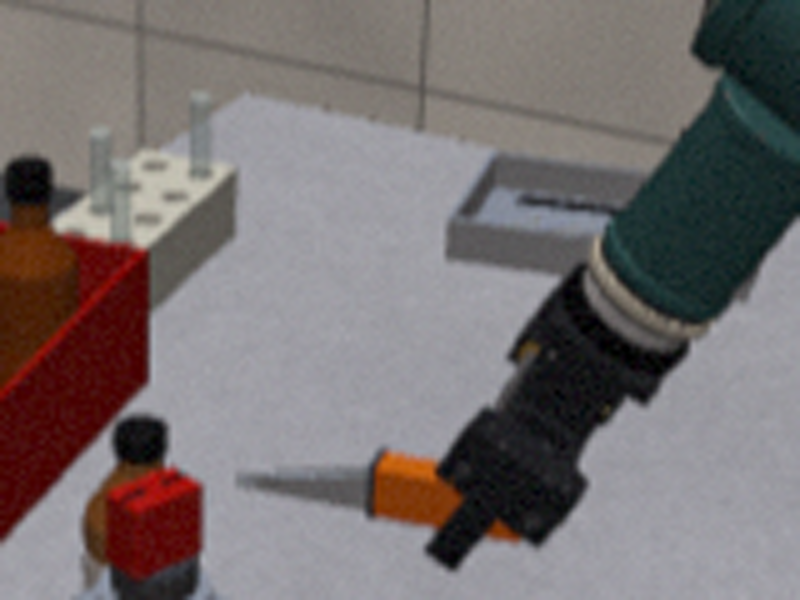

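The gripper straddles the handle, with the blade visible ahead at (240–375, 480). Closing.

Call:
apply_moves --series '[0,0,0,0,0,0,255,0,0,0,0,0,0,255,0,0,0,0,0,0,255,0,0,0,0,0,0,255,0,0,0,0,0,0,255,0,0,0,0,0,0,255,0,0,0,0,0,0,255,0,0,0,0,0,0,255]'

```text
t: 2.15
tcp_pos: [519.9, -353.1, 7.7]
ee_rot: [-2.977, -0.27, -0.796]
wrist_force: [0.4, -0.4, -0.7]
finger_gap: 37.0
```

```bash
python3 - <<'E'
from w import *
print(tcp()[0])
goto([*fr(W,WY,0),120],WY,30)
# pre-entry: tip at mill x=-45 -> origin -180 ; TCP= origin
goto([*fr(M,MY,-185),120],MY,30)
E
```

```text
[ 519.94077107 -353.09119467    7.71390383]
t 2.15 shift [ 0.0561 -0.0002 -0.0972] turn [-0.     0.001 -0.003] ang 0.1 gap 37.0 F [ 0.4 -0.4 -0.7]
t 2.15 shift [ 0.0391 -0.1378 -0.1068] turn [ 0.528 -0.    -0.919] ang 60.7 gap 37.0 F [ 0.4 -0.4 -0.7]
```

Still closing (37 mm); continue in place.

Call:
apply_moves --series '[0,0,0,0,0,0,255,0,0,0,0,0,0,255,0,0,0,0,0,0,255,0,0,0,0,0,0,255,0,0,0,0,0,0,255,0,0,0,0,0,0,255,-0.005,0,-0.009,0,0,0,255,-0.005,0,-0.009,0,0,0,255]'

```text
t: 2.82
tcp_pos: [510.1, -354.6, 12.9]
ee_rot: [-2.977, -0.27, -0.795]
wrist_force: [0.5, 0.2, -2.6]
finger_gap: 21.7
```

```bash
python3 - <<'E'
from w import *
goto([*fr(M,MY,-235),110],MY,30)
E
```

```text
t 2.82 shift [ 0.0189 -0.0939 -0.1009] turn [ 0.528  0.    -0.919] ang 60.7 gap 21.7 F [ 0.5  0.2 -2.6]
```

Call:
apply_moves --series '[0.02,0,-0.035,0,0,0,255,0.04,0,-0.07,0,0,0,255,0.035,-0.025,-0.08,0.088,0,-0.153,255,0.03,-0.05,-0.09,0.176,0,-0.306,255,0.025,-0.07,-0.095,0.264,0,-0.46,255,0.019,-0.094,-0.101,0.352,0,-0.613,255,0.019,-0.094,-0.101,0.44,0,-0.766,255,0.019,-0.094,-0.101,0.528,0,-0.919,255]'

```text
t: 3.48
tcp_pos: [458.0, -267.2, 109.9]
ee_rot: [-2.522, -1.276, -0.674]
wrist_force: [0.0, -0.0, -2.0]
finger_gap: 21.8
```

```bash
python3 pic.py side s2 260 170 160 120 5;python3 pic.py top t2 290 215 120 90 6.5;python3 - <<'E'
from w import *
goto([*fr(M,MY,-235),110],MY,30)
E
```

```text
t 3.58 shift [ 0.0003 -0.0013  0.0005] turn [ 0.155  0.001 -0.268] ang 17.7 gap 21.9 F [-0.3 -1.1 -1.8]
```

View pics/s2.png

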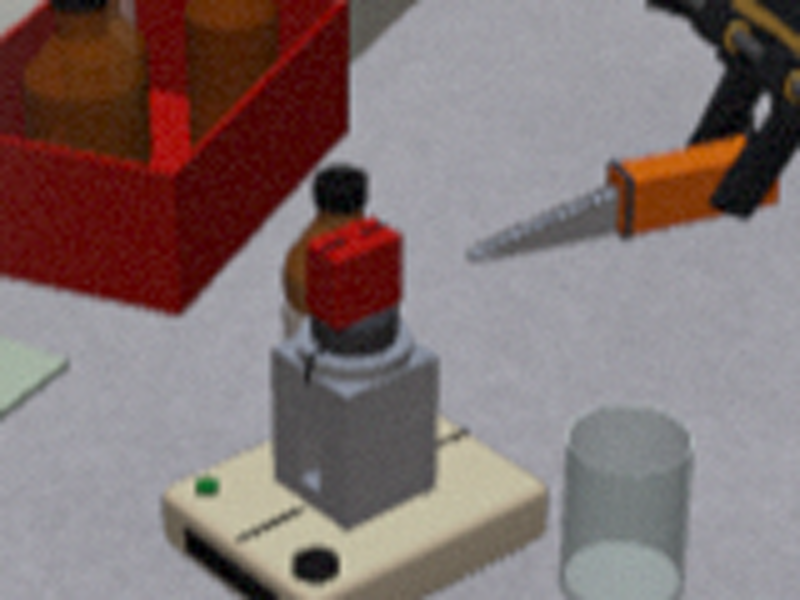

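View pics/t2.png

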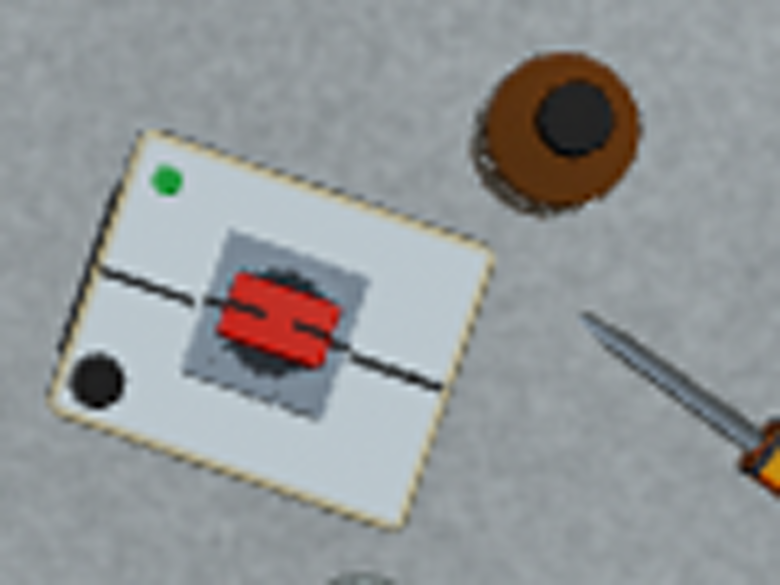

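```bash
python3 - <<'E'
from w import *
p,R,o=tcp()
Wr=R*Ro.from_euler('y',-30,degrees=True)  # wedge frame with z down
for dz in(0,-3,-6,3):
    T=p+Wr.apply([135,0,0])+[0,0,-7.7+2.5+dz]
    print(dz,proj('side',T),proj('top',T))
print('obs',full((470,257),5,(260,170)),full((583,315),6.5,(290,215)))
for x in(129,135,141):print(x,proj('side',p+Wr.apply([x,0,-5.2*-1])),proj('top',p+Wr.apply([x,0,5.2])))
goto([*fr(M,MY,-200),60],MY,30)
E
```

```text
0 [[352.89561933 219.47727967]] [[379.15489293 262.91532758]]
-3 [[352.87158132 220.51401414]] [[379.03073454 262.95243186]]
-6 [[352.84759897 221.54834806]] [[378.9070978  262.98938026]]
3 [[352.9197132  218.43813629]] [[379.27957628 262.8780664 ]]
obs [353.6 221. ] [379.26923077 263.03846154]
129 [[355.09739927 219.02046442]] [[381.13474549 264.39784655]]
135 [[352.89809246 219.47637532]] [[379.15780951 262.91659836]]
141 [[350.69346741 219.93338868]] [[377.18161415 261.43590509]]
t 3.58 shift [ 0.0043 -0.012   0.0605] turn [ 0.155  0.001 -0.268] ang 17.7 gap 21.9 F [-0.3 -1.1 -1.8]
```

Call:
apply_moves --series '[0.004,-0.012,0.06,0.078,0,-0.134,255,0.004,-0.012,0.06,0.155,0,-0.268,255,0.004,-0.012,0.06,0.155,0,-0.268,255,0.004,-0.012,0.06,0.155,0,-0.268,255,0.004,-0.012,0.06,0.155,0,-0.268,255,0.004,-0.012,0.06,0.155,0,-0.268,255,0.004,-0.012,0.06,0.155,0,-0.268,255,0.004,-0.012,0.06,0.155,0,-0.268,255]'

```text
t: 4.25
tcp_pos: [470.8, -236.3, 61.0]
ee_rot: [-2.261, -1.613, -0.604]
wrist_force: [0.1, -0.4, -2.9]
finger_gap: 21.7
```

```bash
python3 pic.py side s3 290 180 130 100 6;python3 pic.py top t3 290 225 120 90 6.5;python3 - <<'E'
from w import *
goto([*fr(M,MY,-200),60],MY,30)
p,R,o=tcp();print(p)
Wr=R*Ro.from_euler('y',-30,degrees=True)
for n,x,z in(('tip',135,2.5),('guard bot y+',55,0),('guard top y+',55,34)):
    T=p+Wr.apply([x,-11 if 'y+' in n else 0,0])+[0,0,-7.7+z]
    print(n,(proj('side',T)-[290,180])*6,(proj('top',T)-[290,225])*6.5)
E
```

```text
t 4.35 shift [0.0003 0.0001 0.0012] turn [ 0.001  0.002 -0.001] ang 0.1 gap 21.8 F [-0.2  0.4 -3.2]
[ 470.7715719  -236.20658898   60.84063267]
tip [[367.04559958 413.53921085]] [[430.28461555 317.51593444]]
guard bot y+ [[527.69252238 362.97989528]] [[615.65419468 412.85776195]]
guard top y+ [[531.32209754 293.75033992]] [[625.58798442 414.08542807]]
```

View pics/s3.png

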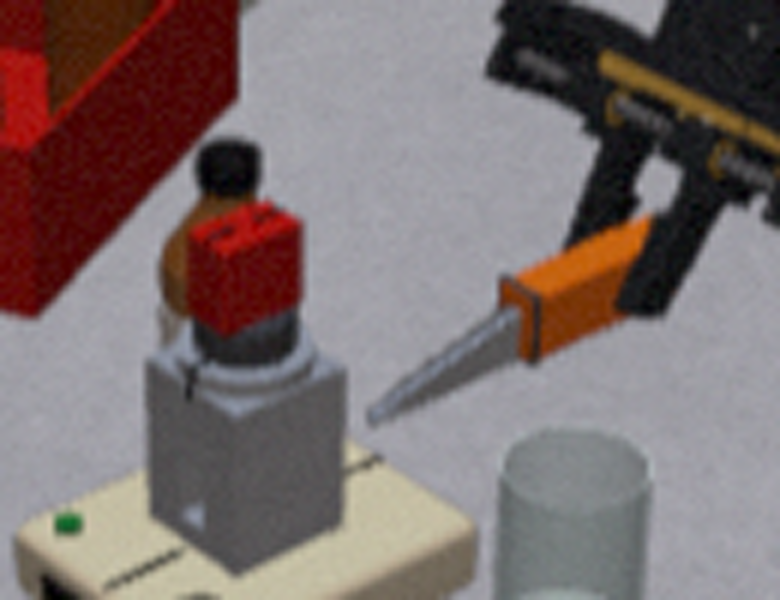

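View pics/t3.png

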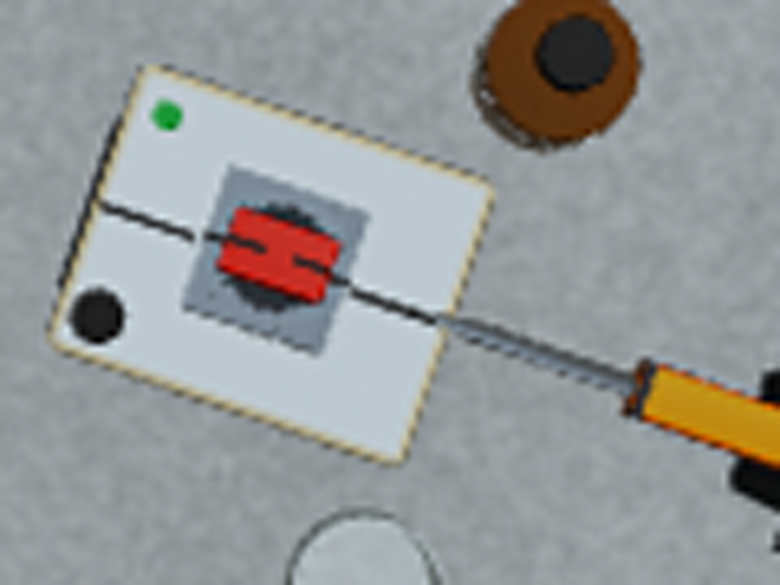

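```bash
python3 - <<'E'
from w import *
goto([*fr(M,MY,-160),58],MY,30)
goto([*fr(M,MY,-145),58],MY,30)
E
```

```text
t 4.35 shift [0.034  0.     0.0228] turn [ 0.001  0.002 -0.001] ang 0.1 gap 21.8 F [-0.2  0.4 -3.2]
t 4.35 shift [0.047  0.     0.0303] turn [ 0.001  0.002 -0.001] ang 0.1 gap 21.8 F [-0.2  0.4 -3.2]
```

Call:
apply_moves --series '[0.012,0,0.009,0,0,0,255,0.023,0,0.016,0,0,0,255,0.034,0,0.023,0,0,0,255,0.038,0,0.025,0,0,0,255,0.042,0,0.027,0,0,0,255,0.047,0,0.03,0,0,0,255,0.047,0,0.03,0,0,0,255,0.047,0,0.03,0,0,0,255]'

```text
t: 5.02
tcp_pos: [489.0, -183.3, 58.3]
ee_rot: [-2.259, -1.614, -0.603]
wrist_force: [0.5, 0.6, -1.9]
finger_gap: 21.7
```

```bash
python3 pic.py side s4 290 180 130 100 6;python3 - <<'E'
from w import *
goto([*fr(M,MY,-145),55],MY,30)
goto([*fr(M,MY,-92),54.5],MY,30)
E
```

```text
t 5.07 shift [-0.0015 -0.0001  0.0029] turn [ 0.001  0.002 -0.   ] ang 0.1 gap 21.5 F [-0.1  0.2 -1.6]
t 5.07 shift [ 0.0443 -0.0002  0.0298] turn [ 0.001  0.002 -0.   ] ang 0.1 gap 21.5 F [-0.1  0.2 -1.6]
```

View pics/s4.png

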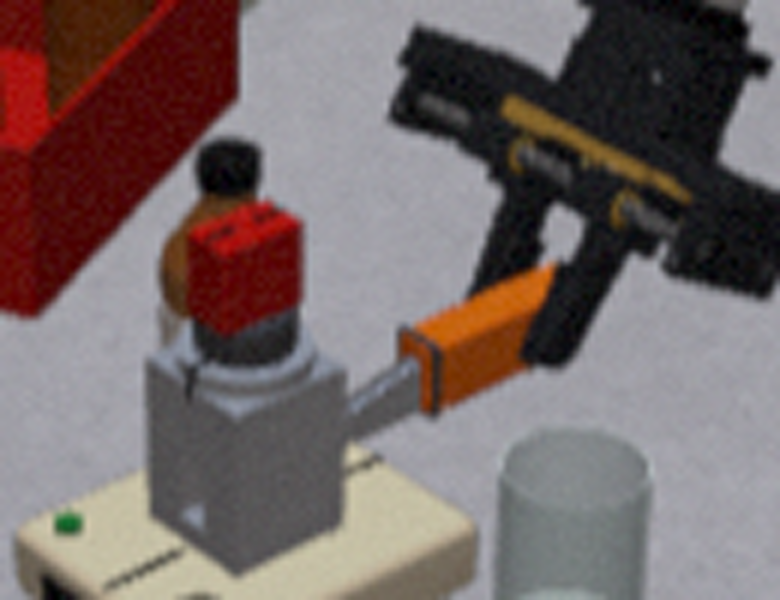

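The tip is inside the slot with no contact force, and the blade disappears behind the nose at (348,415). Next I drive it in.

Call:
apply_moves --series '[0.003,0,0.006,0,0,0,255,0.01,0,0.01,0,0,0,255,0.017,0,0.014,0,0,0,255,0.024,0,0.018,0,0,0,255,0.031,0,0.022,0,0,0,255,0.038,0,0.026,0,0,0,255,0.045,0,0.03,0,0,0,255,0.045,0,0.03,0,0,0,255]'

```text
t: 5.73
tcp_pos: [506.3, -130.6, 54.4]
ee_rot: [-2.257, -1.614, -0.603]
wrist_force: [-0.2, -0.2, -3.6]
finger_gap: 21.7
```

```bash
python3 pic.py side s5 290 180 130 100 6;python3 pic.py top t5 290 215 120 90 6.5;python3 - <<'E'
from w import *
goto([*fr(M,MY,-92),54.5],MY,30)
goto([*fr(M,MY,-88),54.5],MY,30)
print(tcp()[0])
E
```

```text
t 5.83 shift [-0.0014  0.0005 -0.0009] turn [-0.     0.002  0.   ] ang 0.1 gap 21.5 F [-0.6  1.1 -5. ]
t 5.83 shift [0.0021 0.0005 0.0011] turn [-0.     0.002  0.   ] ang 0.1 gap 21.5 F [-0.6  1.1 -5. ]
[ 506.14292142 -131.50124361   54.3812201 ]
```

View pics/s5.png

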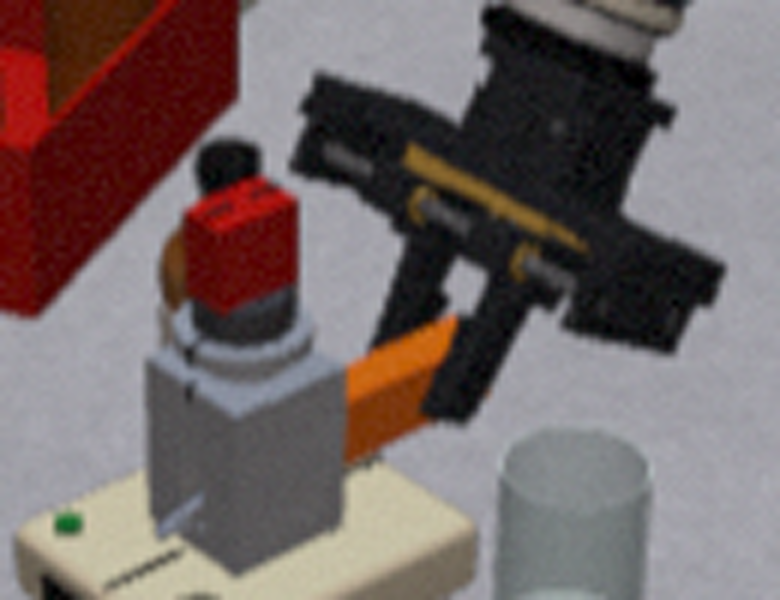

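View pics/t5.png

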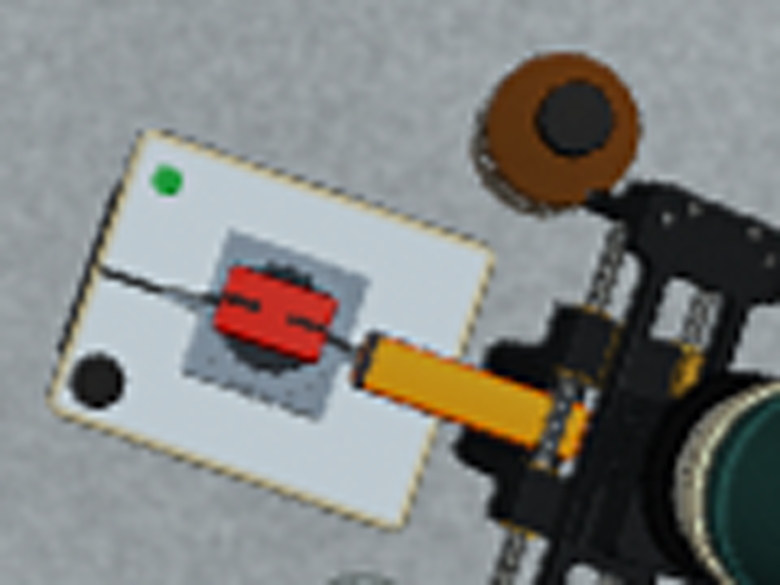

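The wedge tip is out on the far side at (160,530), the red head is raised about 11 mm, and the fingers are only on the handle. Withdrawing.

```bash
python3 - <<'E'
from w import *
goto([*fr(M,MY,-150),55.5],MY,30)
goto([*fr(M,MY,-205),57],MY,30)
goto([*fr(M,MY,-285),40],MY,30)
E
```

```text
t 5.83 shift [-0.0512  0.0005 -0.0307] turn [-0.     0.002  0.   ] ang 0.1 gap 21.5 F [-0.6  1.1 -5. ]
t 5.83 shift [-0.0981  0.0005 -0.0594] turn [-0.     0.002  0.   ] ang 0.1 gap 21.5 F [-0.6  1.1 -5. ]
t 5.83 shift [-0.1759  0.0004 -0.0846] turn [-0.     0.002  0.   ] ang 0.1 gap 21.5 F [-0.6  1.1 -5. ]
```

Call:
apply_moves --series '[-0.017,0,-0.011,0,0,0,255,-0.034,0,-0.021,0,0,0,255,-0.051,0,-0.031,0,0,0,255,-0.07,0,-0.042,0,0,0,255,-0.098,0,-0.059,0,0,0,255,-0.124,0,-0.07,0,0,0,255,-0.15,0,-0.077,0,0,0,255,-0.176,0,-0.085,0,0,0,255]'

```text
t: 6.5
tcp_pos: [442.9, -317.4, 40.6]
ee_rot: [-2.258, -1.614, -0.604]
wrist_force: [0.5, -0.4, -2.0]
finger_gap: 21.7
```

```bash
python3 pic.py side s6 290 180 130 100 6;python3 pic.py top t6 290 215 120 90 6.5; python3 - <<'E'
from w import *
goto([*fr(M,MY,-285),12],MY,30)
goto([*fr(M,MY,-285),8],MY,30)
E
```

```text
t 6.6 shift [-0.0103 -0.0003  0.0261] turn [ 0.002  0.003 -0.003] ang 0.3 gap 21.6 F [ 0.9  0.1 -1.3]
t 6.6 shift [-0.0123 -0.0003  0.0296] turn [ 0.002  0.003 -0.003] ang 0.3 gap 21.6 F [ 0.9  0.1 -1.3]
```

View pics/s6.png

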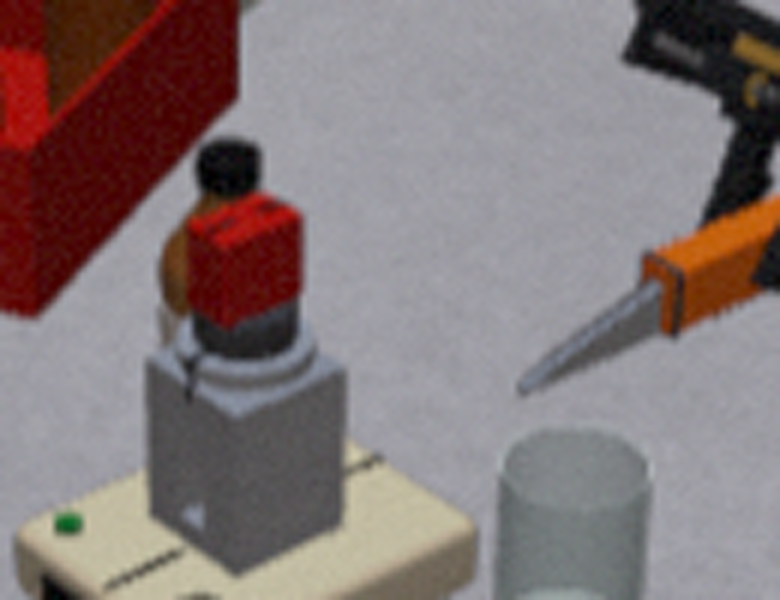

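View pics/t6.png

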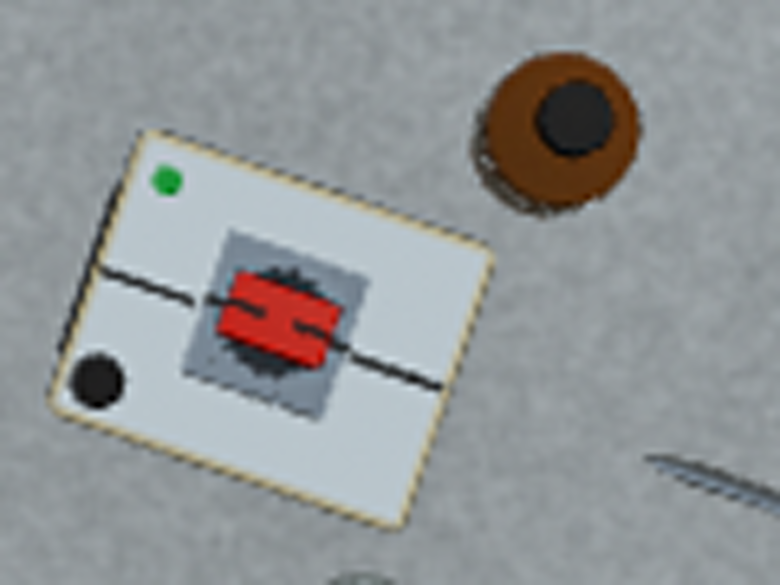

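Call:
apply_moves --series '[-0.005,0,0.014,0,0,0,255,-0.01,0,0.024,0,0,0,255,-0.012,0,0.029,0,0,0,255,-0.012,0,0.029,0,0,0,255,-0.012,0,0.029,0,0,0,0,-0.012,0,0.029,0,0,0,0,-0.012,0,0.029,0,0,0,0,-0.012,0,0.029,0,0,0,0]'

```text
t: 7.27
tcp_pos: [444.1, -315.8, 9.1]
ee_rot: [-2.262, -1.612, -0.603]
wrist_force: [0.1, -0.5, -0.3]
finger_gap: 46.0
```

```bash
python3 - <<'E'
from w import *
goto([*fr(M,MY,-285),100],MY,30)
goto([*fr(M,MY,0),225],MY,0)
E
```

```text
t 7.27 shift [ 0.045  -0.0004 -0.079 ] turn [ 0.002  0.003 -0.002] ang 0.3 gap 46.0 F [ 0.1 -0.5 -0.3]
t 7.27 shift [ 0.3544 -0.0011 -0.0458] turn [ 0.002 -0.52  -0.003] ang 29.8 gap 46.0 F [ 0.1 -0.5 -0.3]
```

Call:
apply_moves --series '[0.02,0,-0.034,0,0,0,0,0.04,0,-0.068,0,0,0,0,0.06,0,-0.102,0,0,0,0,0.08,0,-0.137,0,-0.1,0,0,0.12,0,-0.13,0,-0.2,0,0,0.16,0,-0.12,0,-0.3,0,0,0.2,0,-0.11,0,-0.4,0,0,0.24,0,-0.1,0,-0.52,0,0]'

```text
t: 7.93
tcp_pos: [495.3, -168.2, 217.0]
ee_rot: [2.56, 1.819, 0.014]
wrist_force: [0.8, 0.4, 0.3]
finger_gap: 88.4
```

```bash
python3 pic.py top t7 380 230 110 85 7; python3 pic.py side s7 290 180 130 100 6;python3 - <<'E'
from w import *
goto([*fr(M,MY,0),225],MY,0)
E
```

```text
t 8.03 shift [ 0.1171  0.0002 -0.0058] turn [ 0.006 -0.012  0.015] ang 1.2 gap 88.1 F [-0.2 -0.9  0.4]
```

View pics/t7.png

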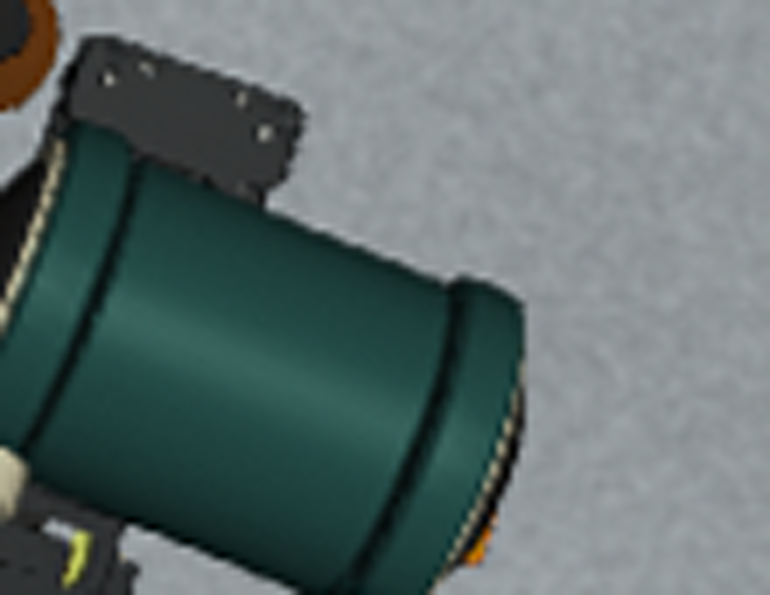

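View pics/s7_full.png

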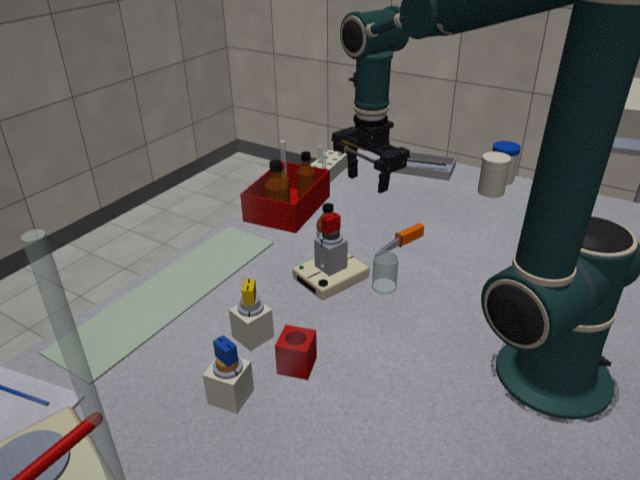

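The wedge lies flat on the bench near side-view pixel (410,235). The red head is seated loosely in the nose. Next: over the head.

```bash
python3 - <<'E'
from w import *
goto([*fr(M,MY,0),143],MY,0)
E
```

```text
t 8.03 shift [ 0.1161 -0.0004  0.0762] turn [ 0.006 -0.012  0.015] ang 1.2 gap 88.1 F [-0.2 -0.9  0.4]
```

Call:
apply_moves --series '[0.039,0,-0.006,0.006,-0.012,0.015,0,0.078,0,-0.006,0.006,-0.012,0.015,0,0.117,0,-0.006,0.006,-0.012,0.015,0,0.117,0,-0.006,0.006,-0.012,0.015,0,0.117,0,0.03,0.006,-0.012,0.015,0,0.117,0,0.06,0.006,-0.012,0.015,0,0.117,0,0.074,0.006,-0.012,0.015,0,0.117,0,0.074,0.006,-0.012,0.015,0]'

```text
t: 8.7
tcp_pos: [532.6, -45.6, 140.6]
ee_rot: [-2.551, -1.823, 0.01]
wrist_force: [-0.4, 0.6, -0.8]
finger_gap: 88.3
```

```bash
python3 pic.py side s8 280 150 130 100 6;python3 - <<'E'
from w import *
goto([*fr(M,MY,0),143],MY,0)
E
```

```text
t 8.75 shift [ 0.0003  0.0016 -0.    ] turn [-0.005  0.001 -0.   ] ang 0.3 gap 88.0 F [0.2 0.3 1. ]
```

View pics/s8.png

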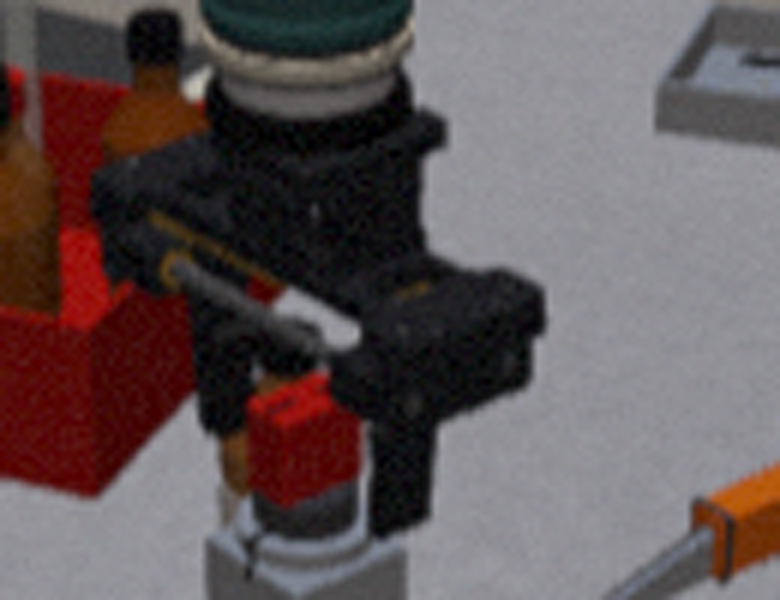

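The fingers straddle the red block at (305,435). Closing until the gap reads 24 mm.

Call:
apply_moves --series '[0,0.001,0,0,0,0,255,0,0.001,0,0,0,0,255,0,0.001,0,0,0,0,255,0,0.001,0,0,0,0,255,0,0.001,0,0,0,0,255,0,0.001,0,0,0,0,255,0,0.001,0,0,0,0,255,0,0.001,0,0,0,0,255]'

```text
t: 9.42
tcp_pos: [535.3, -46.2, 143.1]
ee_rot: [-2.554, -1.824, 0.005]
wrist_force: [-0.8, -0.3, 0.6]
finger_gap: 37.3
```

Call:
apply_moves --series '[0,0,0,0,0,0,255,0,0,0,0,0,0,255,0,0,0,0,0,0,255,0,0,0,0,0,0,255,0,0,-0.002,0,0,0,255,0,0,-0.004,0,0,0,255,0,0,-0.008,0,0,0,255,0,0,-0.012,0,0,0,255]'

```text
t: 10.08
tcp_pos: [535.0, -46.2, 155.1]
ee_rot: [-2.553, -1.824, 0.007]
wrist_force: [0.8, -0.3, -3.2]
finger_gap: 23.5
```

```bash
python3 - <<'E'
from w import *
print(tcp()[0])
goto([*fr(M,MY,0),235],MY,0)
goto([437.2,243.4,235],MY,0)
goto([437.2,243.4,235],17,0)
E
```

```text
[534.95420946 -46.19030069 155.11910723]
t 10.08 shift [ 0.0002  0.0004 -0.0799] turn [-0.006  0.001 -0.   ] ang 0.3 gap 23.5 F [ 0.8 -0.3 -3.2]
t 10.08 shift [ 0.2422 -0.1868 -0.0791] turn [-0.006  0.001 -0.   ] ang 0.3 gap 23.5 F [ 0.8 -0.3 -3.2]
t 10.08 shift [ 0.2422 -0.1868 -0.0791] turn [-0.005  0.004  0.944] ang 54.1 gap 23.5 F [ 0.8 -0.3 -3.2]
```

Call:
apply_moves --series '[0,0,-0.04,0,0,0,255,0,0,-0.08,0,0,0,255,0.032,-0.025,-0.08,0,0,0,255,0.065,-0.05,-0.08,0,0,0,255,0.097,-0.075,-0.08,0,0,0,255,0.13,-0.1,-0.08,0,0,0,255,0.162,-0.125,-0.08,0,0,0,255,0.194,-0.15,-0.08,0,0,0,255]'

```text
t: 10.75
tcp_pos: [454.6, 187.2, 236.0]
ee_rot: [-2.553, -1.823, 0.008]
wrist_force: [1.0, -0.4, -2.9]
finger_gap: 24.0
```

```bash
python3 - <<'E'
from w import *
goto([437.2,243.4,235],MY,0)
goto([437.2,243.4,170],MY,0)
E
```

```text
t 10.75 shift [ 0.0475 -0.0347  0.0011] turn [-0.007  0.002 -0.001] ang 0.4 gap 24.0 F [ 1.  -0.4 -2.9]
t 10.75 shift [ 0.0476 -0.0343  0.0661] turn [-0.007  0.002 -0.001] ang 0.4 gap 24.0 F [ 1.  -0.4 -2.9]
```

Call:
apply_moves --series '[0.024,-0.017,0,0,0,0,255,0.047,-0.035,0.001,0,0,0,255,0.047,-0.035,0.001,0,0,0,255,0.047,-0.035,0.02,0,0,0,255,0.047,-0.035,0.04,0,0,0,255,0.047,-0.035,0.06,0,0,0,255,0.047,-0.035,0.064,0,0,0,255,0.047,-0.035,0.064,0,0,0,255]'

```text
t: 11.42
tcp_pos: [434.5, 241.8, 170.2]
ee_rot: [-2.553, -1.822, 0.017]
wrist_force: [-0.4, 0.6, -2.8]
finger_gap: 23.6
```

```bash
python3 pic.py side s9 195 250 130 150 4;python3 pic.py top t9 140 225 120 90 6.5;python3 - <<'E'
from w import *
goto([437.2,243.4,104],MY,0)
E
```

```text
t 11.52 shift [0.0008 0.0008 0.0689] turn [-0.007  0.002 -0.001] ang 0.4 gap 23.7 F [ 0.9  0.7 -2.7]
```

View pics/s9.png

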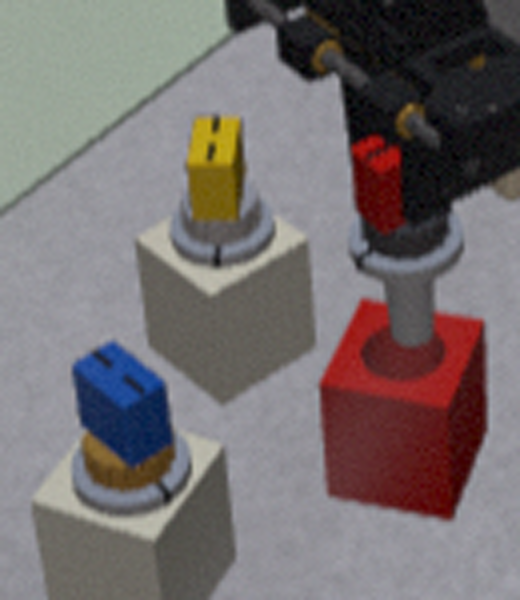

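View pics/t9.png

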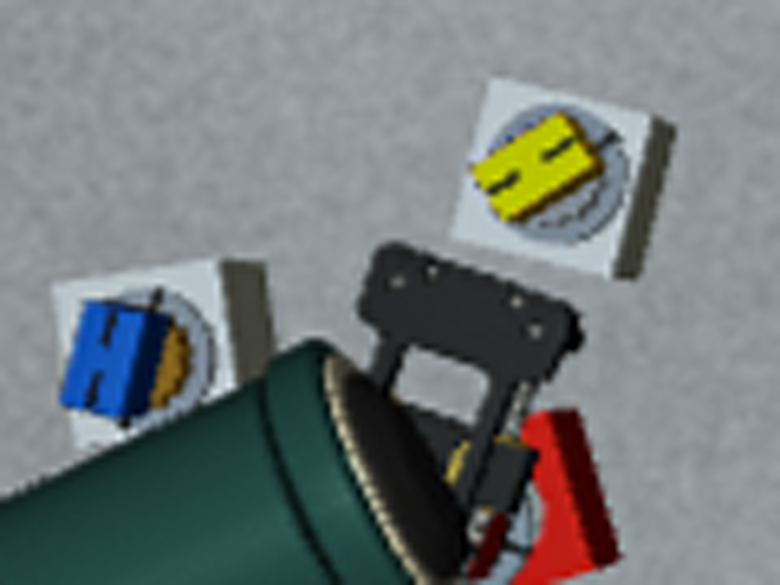

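Call:
apply_moves --series '[0,0,0.012,0,0,0,255,0,0,0.024,0,0,0,255,0.001,0.001,0.036,0,0,0,255,0.001,0.001,0.048,0,0,0,255,0.001,0.001,0.056,0,0,0,255,0.001,0.001,0.062,0,0,0,255,0.001,0.001,0.065,0,0,0,255,0.001,0.001,0.066,0,0,0,255]'

```text
t: 12.18
tcp_pos: [437.0, 243.3, 105.9]
ee_rot: [-2.553, -1.822, 0.01]
wrist_force: [-1.1, -0.2, -3.8]
finger_gap: 23.6
```

```bash
python3 pic.py side s10 235 250 100 120 5;python3 - <<'E'
from w import *
goto([437.2,243.4,104],MY,0)
E
```

```text
t 12.23 shift [-0.0001 -0.      0.0024] turn [-0.007  0.002 -0.001] ang 0.4 gap 23.5 F [ 0.4 -0.2 -3.4]
```

View pics/s10.png

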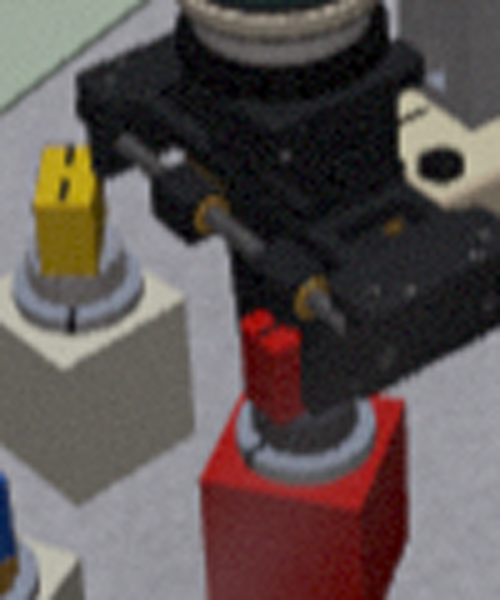

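Call:
apply_moves --series '[0,0,0.001,0,0,0,255,0,0,0.0025,0,0,0,255,0,0,0.003,0,0,0,255,0,0,0.003,0,0,0,110,0,0,0.003,0,0,0,110,0,0,0.003,0,0,0,110,0,0,0.003,0,0,0,110,0,0,0.003,0,0,0,110]'

```text
t: 12.9
tcp_pos: [437.5, 243.6, 103.5]
ee_rot: [-2.553, -1.823, 0.009]
wrist_force: [-0.0, 0.2, 0.1]
finger_gap: 49.8
```

```bash
python3 - <<'E'
from w import *
goto([437.2,243.4,200],MY,0)
goto([496,376,200],-12,0)
goto([496,376,200],-12+180,0)
E
```

```text
t 12.9 shift [-0.0004 -0.0009 -0.0965] turn [-0.007  0.002 -0.001] ang 0.4 gap 49.8 F [-0.   0.2  0.1]
t 12.9 shift [ 0.1441  0.0117 -0.0968] turn [-0.004  0.006  1.449] ang 83.0 gap 49.8 F [-0.   0.2  0.1]
t 12.9 shift [ 0.1441  0.0117 -0.0968] turn [-0.007 -0.004 -1.692] ang 97.0 gap 49.8 F [-0.   0.2  0.1]
```

Call:
apply_moves --series '[0,0,-0.04,0,0,0,110,0,0,-0.08,0,0,0,110,0.024,0.002,-0.097,0,0,-0.12,110,0.048,0.004,-0.097,0,0,-0.24,110,0.072,0.006,-0.097,0,0,-0.36,110,0.096,0.008,-0.097,0,0,-0.48,110,0.12,0.01,-0.097,0,0,-0.6,110,0.144,0.012,-0.097,0,0,-0.72,60]'

```text
t: 13.57
tcp_pos: [496.7, 376.9, 200.0]
ee_rot: [-1.739, -2.609, 0.005]
wrist_force: [0.4, -0.1, -0.1]
finger_gap: 55.0
```

```bash
python3 - <<'E'
from w import *
goto([496,376,200],-12+180,0)
E
```

```text
t 13.57 shift [-0.0006 -0.001   0.0001] turn [-0.004 -0.006 -0.966] ang 55.4 gap 55.0 F [ 0.4 -0.1 -0.1]
```

Call:
apply_moves --series '[0,-0.001,0,0,-0.006,-0.12,30,0,-0.001,0,0,-0.006,-0.24,30,0,-0.001,0,0,-0.006,-0.36,30,0,-0.001,0,0,-0.006,-0.48,30,0,-0.001,0,0,-0.006,-0.6,30,0,-0.001,0,0,-0.006,-0.72,30,0,-0.001,0,0,-0.006,-0.84,30,0,-0.001,0,0,-0.006,-0.966,30]'

```text
t: 14.23
tcp_pos: [495.7, 376.5, 199.8]
ee_rot: [-0.321, -3.123, 0.006]
wrist_force: [0.1, -0.0, -0.2]
finger_gap: 77.8
```

```bash
python3 pic.py side s11 190 230 150 180 3.3;python3 - <<'E'
from w import *
goto([496,376,104],-12+180,0)
E
```

```text
t 14.28 shift [-0.0007 -0.      0.0958] turn [-0.004 -0.002  0.01 ] ang 0.7 gap 77.8 F [-0.1  0.4 -0.4]
```

View pics/s11.png

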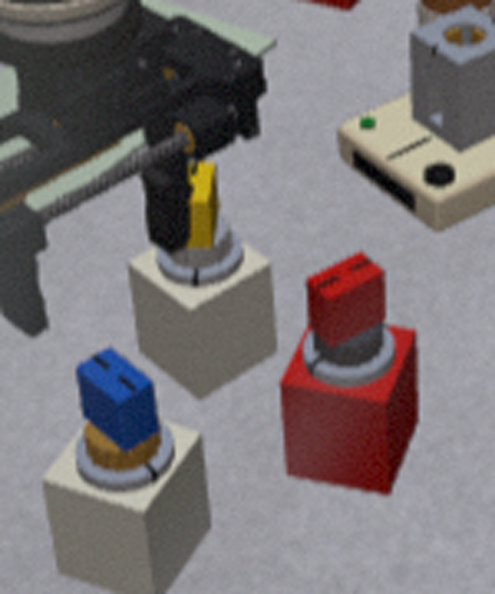

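The red head stands in the red stand at (348,330). The fingers are over blue; descending.

Call:
apply_moves --series '[-0.001,0,0.03,0,0,0,30,-0.001,0,0.06,0,0,0,30,-0.001,0,0.085,0,0,0,30,-0.001,0,0.095,0,0,0,30,-0.001,0,0.096,0,0,0,255,-0.001,0,0.096,0,0,0,255,-0.001,0,0.096,0,0,0,255,-0.001,0,0.096,0,0,0,255]'

```text
t: 14.95
tcp_pos: [497.8, 376.9, 106.1]
ee_rot: [0.313, 3.126, -0.002]
wrist_force: [0.8, -0.5, -1.1]
finger_gap: 53.0
```

Call:
apply_moves --series '[0,0,0,0,0,0,255,0,0,0,0,0,0,255,0,0,0,0,0,0,255,0,0,0,0,0,0,255,0,0,0,0,0,0,255,0,0,0,0,0,0,255,0,0,0,0,0,0,255,0,0,0,0,0,0,255]'

```text
t: 15.62
tcp_pos: [498.0, 376.6, 106.6]
ee_rot: [0.313, 3.125, -0.003]
wrist_force: [-1.0, -2.9, 4.9]
finger_gap: 23.8
```

```bash
python3 - <<'E'
from w import *
print(tcp()[0])
goto([496,376,240],-12+180,0)
goto([*fr(M,MY,0),240],116,0)
E
```

```text
[498.01911385 376.59657879 106.59815047]
t 15.62 shift [ 0.0017 -0.0012 -0.1334] turn [-0.002  0.001  0.01 ] ang 0.6 gap 23.8 F [-1.  -2.9  4.9]
t 15.62 shift [-0.121  -0.4071 -0.1326] turn [-0.001  0.002  0.918] ang 52.6 gap 23.8 F [-1.  -2.9  4.9]
```

Call:
apply_moves --series '[0,0,-0.01,0,0,0,255,0,0,-0.03,0,0,0,255,0,0,-0.065,0,0,0,255,0,0,-0.1,0,0,0,255,0,0,-0.133,0,0,0,255,0,-0.02,-0.133,0,0,0.1,255,-0.01,-0.05,-0.133,0,0,0.22,255,-0.02,-0.08,-0.133,0,0,0.34,255]'

```text
t: 16.28
tcp_pos: [501.1, 294.7, 240.2]
ee_rot: [0.842, 3.026, -0.001]
wrist_force: [0.9, 0.3, -4.0]
finger_gap: 23.6
```

```bash
python3 pic.py side s12 170 150 160 200 3;python3 - <<'E'
from w import *
goto([*fr(M,MY,0),240],116,0)
E
```

```text
t 16.33 shift [-0.2045 -0.2671  0.0018] turn [-0.005  0.005  0.566] ang 32.4 gap 23.9 F [-1.3 -4.6 -4.8]
```

View pics/s12.png

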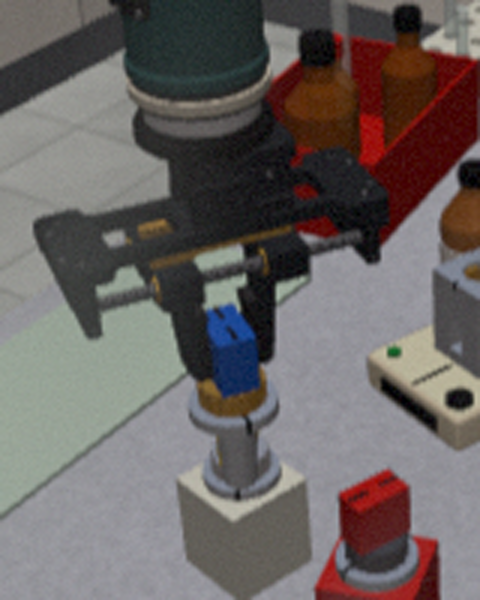

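```bash
python3 pic.py top t12 140 200 140 110 5.5;python3 - <<'E'
from w import *
o=tcp()[2];print(o["tcp_pos"],o["wrist_force"],o["moment"],o["joint_vel"].round(3))
E
```

```text
[501.23211986 290.91257101 239.11811158] [ 0.20219874  0.94034117 -4.10655378] [ 0.02491337 -0.12223363  0.05369712] [ 0.039  0.024 -0.025  0.06  -0.023 -0.06 ]
```

View pics/t12.png

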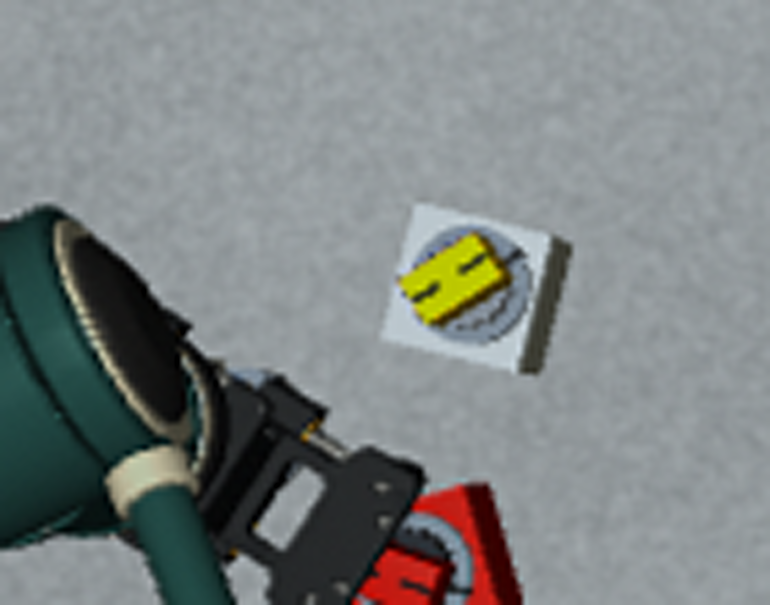

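Force is back to just the head's weight, and yellow is untouched at (455,275). Continuing to the mill.

Call:
apply_moves --series '[-0.025,-0.033,0,0,0,0.09,255,-0.05,-0.066,0,0,0,0.18,255,-0.075,-0.098,0,0,0,0.27,255,-0.1,-0.13,0,0,0,0.36,255,-0.125,-0.163,0,0,0,0.45,255,-0.15,-0.196,0,0,0,0.55,255,-0.175,-0.23,0.001,-0.005,0.005,0.566,255,-0.203,-0.264,0.001,-0.005,0.005,0.566,255]'

```text
t: 17.05
tcp_pos: [537.0, -38.0, 238.8]
ee_rot: [-1.654, -2.667, -0.004]
wrist_force: [1.2, 0.2, -4.4]
finger_gap: 23.8
```

```bash
python3 - <<'E'
from w import *
goto([*fr(M,MY,0),205],116,0)
E
```

```text
t 17.05 shift [-0.007  -0.0046  0.0338] turn [ 0.001 -0.004  0.007] ang 0.5 gap 23.8 F [ 1.2  0.2 -4.4]
```

Call:
apply_moves --series '[-0.007,-0.005,0,0,-0.004,0.007,255,-0.007,-0.005,0.01,0,-0.004,0.007,255,-0.007,-0.005,0.02,0,-0.004,0.007,255,-0.007,-0.005,0.03,0,-0.004,0.007,255,-0.007,-0.005,0.034,0,-0.004,0.007,255,-0.007,-0.005,0.034,0,-0.004,0.007,255,-0.007,-0.005,0.034,0,-0.004,0.007,255,-0.007,-0.005,0.034,0,-0.004,0.007,255]'

```text
t: 17.72
tcp_pos: [535.8, -45.4, 205.0]
ee_rot: [1.663, 2.665, 0.001]
wrist_force: [-0.0, 0.2, -3.3]
finger_gap: 23.8
```

```bash
python3 pic.py side s13 290 160 90 110 5.4;python3 pic.py top t13 290 215 100 75 8; python3 - <<'E'
from w import *
goto([*fr(M,MY,0),205],116,0)
p,R,o=tcp()
for n,P_ in(('axis shank end',[p[0],p[1],p[2]-31-56]),('nose',[*M,110]),('flange top',[p[0],p[1],p[2]-23]),('block top',[p[0],p[1],p[2]+31])):
    print(n,(proj('side',P_)-[290,160])*5.4,(proj('top',P_)-[290,215])*8)
E
```

```text
t 17.82 shift [-0.0002 -0.0003  0.0005] turn [0.002 0.    0.001] ang 0.1 gap 23.8 F [-0.5  0.3 -3.2]
axis shank end [[217.78120276 411.61486045]] [[334.99716486 395.79380693]]
nose [[218.66029419 427.95524315]] [[335.58755706 397.27925075]]
flange top [[217.51299383 282.76500925]] [[339.45036408 389.6773221 ]]
block top [[217.27508304 168.47064223]] [[343.5512143  384.04478987]]
```

View pics/s13.png

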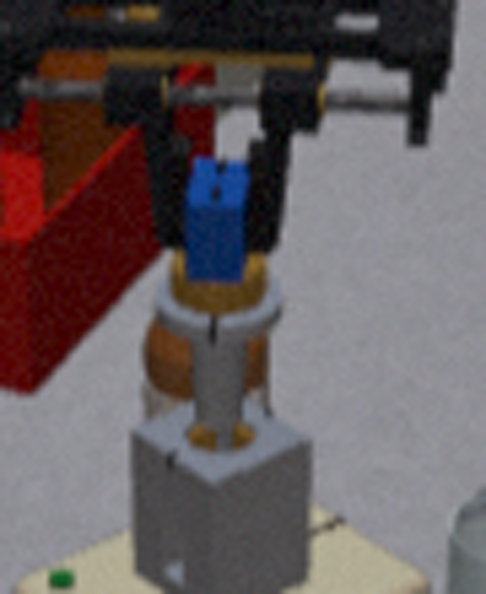

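View pics/t13.png

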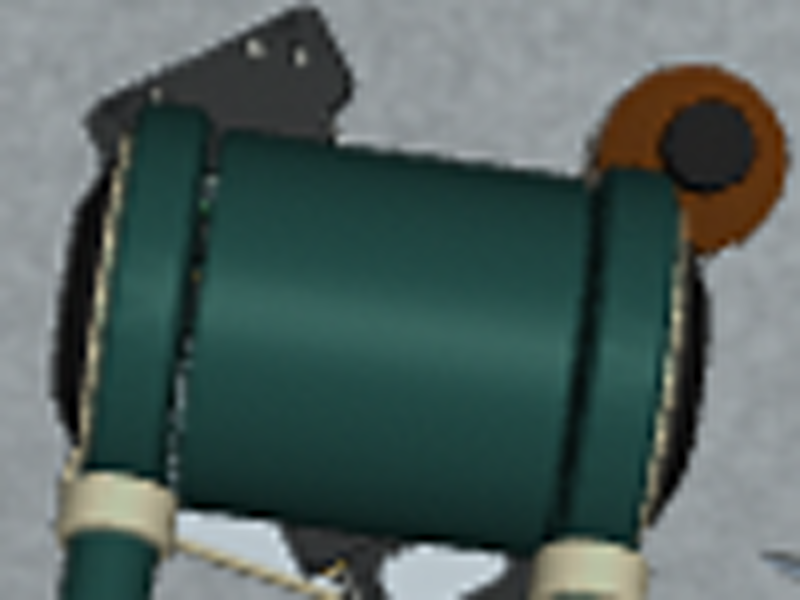

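The shank at (219,420) is centred over the bore at (222,435) to about 1 mm, with marks roughly 45° off. Lowering.

Call:
apply_moves --series '[0,0,0.006,0,0,0,255,0,0,0.012,0,0,0,255,0,0,0.018,0,0,0,255,0,0,0.024,0,0,0,255,0,0,0.03,0,0,0,255,0,0,0.036,0,0,0,255,0,0,0.042,0,0,0,255,0,0,0.044,0,0,0,255]'

```text
t: 18.48
tcp_pos: [535.6, -46.2, 160.1]
ee_rot: [1.663, 2.665, 0.0]
wrist_force: [0.1, -1.6, -2.3]
finger_gap: 23.5
```

Call:
apply_moves --series '[0,0,0.002,0,0,0,255,0,0,0.004,0,0,0,255,0,0,0.006,0,0,0,255,0,0,0.007,0,0,0,255,0,0,0.008,0,0,0,255,0,0,0.008,0,0,0,255,0,0,0.008,0,0,0,255,0,0,0.008,0,0,0,255]'

```text
t: 19.15
tcp_pos: [535.8, -46.5, 152.2]
ee_rot: [1.663, 2.664, -0.0]
wrist_force: [0.2, -3.9, -4.1]
finger_gap: 23.9
```

```bash
python3 pic.py side s14 290 170 90 110 5.4; python3 - <<'E'
from w import *
goto([*fr(M,MY,0),152],71.1,0);print(tcp()[0])
E
```

```text
t 19.2 shift [0.0002 0.0002 0.0002] turn [0.001 0.001 0.785] ang 45.0 gap 23.5 F [ 0.1 -4.  -3.1]
[535.76422633 -46.4604874  152.17915584]
```

View pics/s14.png

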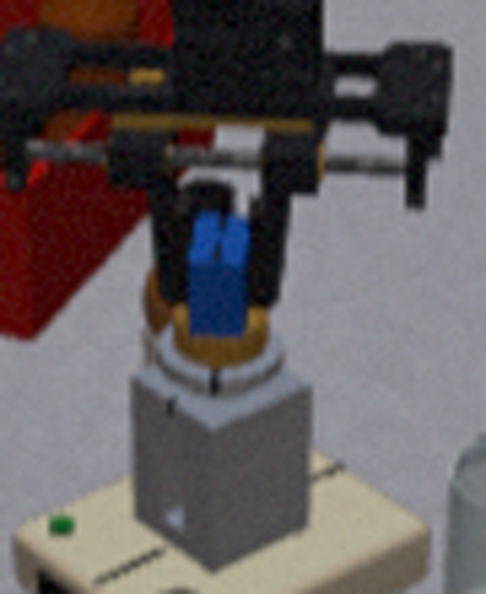

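Call:
apply_moves --series '[-0.0006,-0.0003,0.001,0,0,0,255,-0.0006,-0.0003,0.002,0,0,0,255,-0.0006,-0.0003,0.003,0,0,0,255,-0.0006,-0.0003,0.004,0,0,0,255,-0.0006,-0.0003,0.004,0,0,0,255,-0.0006,-0.0003,0.005,0,0,0,255,-0.0006,-0.0003,0.005,0,0,0,255,-0.0006,-0.0003,0.005,0,0,0,255]'

```text
t: 19.87
tcp_pos: [535.9, -47.1, 147.1]
ee_rot: [1.663, 2.664, 0.0]
wrist_force: [1.1, -2.5, -3.3]
finger_gap: 23.9
```

Call:
apply_moves --series '[-0.0004,-0.0002,0.001,0,0,0.05,255,-0.0004,-0.0002,0.002,0,0,0.1,255,-0.0004,-0.0002,0.003,0,0,0.17,255,-0.0004,-0.0002,0.004,0,0,0.24,255,-0.0004,-0.0002,0.005,0,0,0.17,255,-0.0004,-0.0002,0.005,0,0,0.1,255,-0.0004,-0.0002,0.006,0,0,0.17,255,-0.0004,-0.0002,0.006,0,0,0.24,255]'

```text
t: 20.53
tcp_pos: [536.0, -47.7, 142.3]
ee_rot: [1.973, 2.443, -0.0]
wrist_force: [-2.5, -3.1, 3.2]
finger_gap: 23.8
```

```bash
python3 - <<'E'
from w import *
goto([*fr(M,MY,0),141],71.1,0);print(tcp()[0],tcp()[2]['moment'])
E
```

```text
t 20.53 shift [0.0015 0.0002 0.0013] turn [0.001 0.001 0.542] ang 31.1 gap 23.8 F [-2.5 -3.1  3.2]
[535.97858916 -47.69815656 142.29387687] [-0.39958552  0.37219784  0.19904624]
```

Call:
apply_moves --series '[0,0,0.001,0,0,0.1,255,0,0,0.002,0,0,0.2,255,0,0,0.003,0,0,0.3,255,0,0,0.003,0,0,0.42,255,0,0,0.003,0,0,0.54,255,0,0,0.003,0,0,0.44,255,0,0,0.003,0,0,0.54,255,0,0,0.003,0,0,0.54,255]'

```text
t: 21.2
tcp_pos: [535.3, -47.8, 141.9]
ee_rot: [2.557, 1.825, -0.002]
wrist_force: [-8.1, -3.1, 12.1]
finger_gap: 23.7
```

```bash
cd .;python3 pic.py side s15 290 170 90 110 5.4; python3 - <<'E'
from w import *
goto([*fr(M,MY,0),141],71.1,0);print(tcp()[0],tcp()[2]['moment'])
E
```

```text
t 21.25 shift [ 0.0017 -0.      0.0009] turn [-0.     0.001  0.001] ang 0.1 gap 23.9 F [-7.5 -3.  12.5]
[535.34152011 -47.84580164 141.85413124] [-0.20060839  1.35906362 -0.00652103]
```

View pics/s15.png

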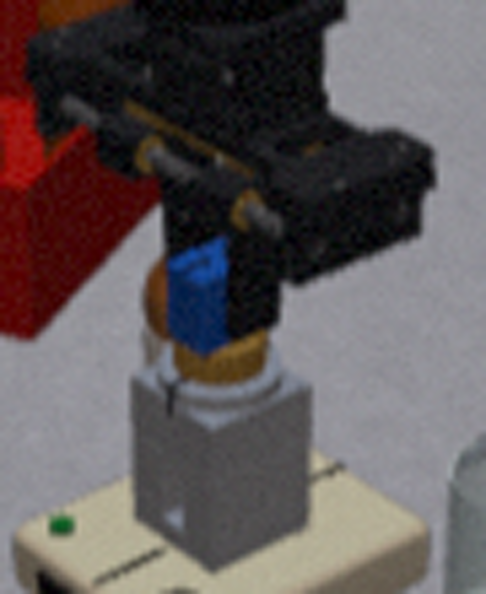

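Call:
apply_moves --series '[0,-0.0005,0.002,0,0,0.05,255,0,-0.0005,0.0035,0,0,0.12,255,0,-0.0005,0.0035,0,0,0.02,255,0,-0.0005,0.0035,0,0,-0.1,255,0,-0.0005,0.0035,0,0,0,255,0,-0.0005,0.0035,0,0,0.1,255,0,-0.0005,0.0035,0,0,0.02,255,0,-0.0005,0.0035,0,0,0,255]'

```text
t: 21.92
tcp_pos: [535.3, -47.9, 141.8]
ee_rot: [2.552, 1.83, -0.0]
wrist_force: [-7.2, -3.2, 14.6]
finger_gap: 23.7
```

```bash
cd .;python3 pic.py side s16 290 170 90 110 5.4; python3 - <<'E'
from w import *
goto([*fr(M,MY,0),141],71.1,0);print(tcp()[0],tcp()[2]['moment'])
E
```

```text
t 21.97 shift [0.0018 0.     0.0008] turn [0.001 0.001 0.003] ang 0.2 gap 23.6 F [-6.4 -3.5 15.8]
[535.29796114 -47.9019345  141.77530232] [-0.17885617  1.2326043  -0.24775583]
```

View pics/s16.png

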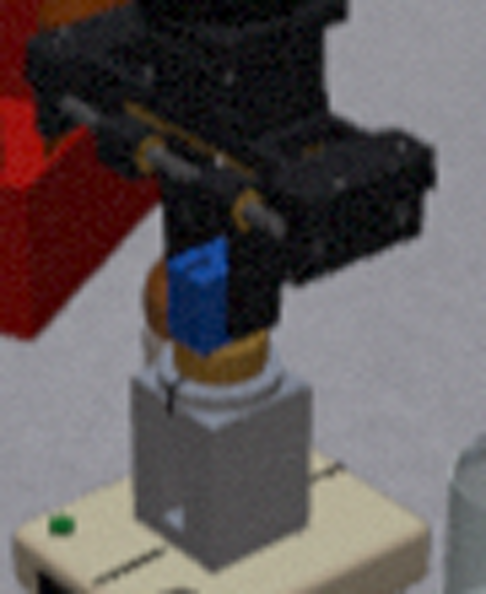

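```bash
python3 - <<'E'
import cv2,numpy as np
a=cv2.imread('pics/side0.png')[215:265,305:355];b=cv2.imread('pics/s16_full.png')[215:265,305:355];c=cv2.imread('pics/s6_full.png')[215:265,305:355]
cv2.imwrite('pics/cmp.png',cv2.resize(np.hstack([a,b,c]),None,fx=5.3,fy=5.3,interpolation=cv2.INTER_CUBIC))
E
```

```text
(no output)
```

View pics/cmp.png

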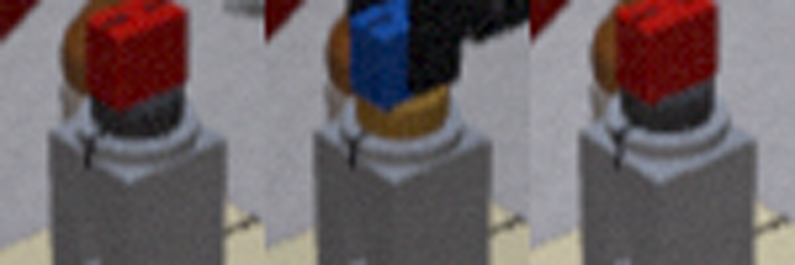

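Call:
apply_moves --series '[0,-0.0015,0.003,0,0,0.06,255,0,-0.0015,0.005,0,0,0.1,255,0,-0.0015,0.006,0,0,0,255,0,-0.0015,0.006,0,0,-0.08,255,0,-0.0015,0.006,0,0,0,255,0,-0.0015,0.006,0,0,0.08,255,0,-0.0015,0.006,0,0,0,255,0,-0.0015,0.006,0,0,0,255]'

```text
t: 22.63
tcp_pos: [535.3, -48.0, 141.6]
ee_rot: [2.549, 1.831, 0.003]
wrist_force: [-10.0, -2.7, 24.3]
finger_gap: 23.7
```

```bash
python3 - <<'E'
from w import *
goto([*fr(M,MY,0),141],71.1,0);print(tcp()[0],tcp()[2]['moment'])
E
```

```text
t 22.63 shift [ 0.0019 -0.      0.0006] turn [0.004 0.001 0.005] ang 0.4 gap 23.7 F [-10.   -2.7  24.3]
[535.32706824 -48.04855113 141.58363663] [-0.27708165  1.81009103 -0.14504567]
```

It no longer moves under about 27 N with twist, so it is home. Unload, release and rise.

Call:
apply_moves --series '[0,-0.0005,0,0,0,0,255,0,-0.0005,0,0,0,0,110,0,-0.0005,0,0,0,0,100,0,-0.0005,0,0,0,0,100,0,-0.0005,0,0,0,0,100,0,-0.0005,0,0,0,0,100,0,-0.0005,0,0,0,0,100,0,-0.0005,-0.005,0,0,0,100]'

```text
t: 23.3
tcp_pos: [533.9, -47.7, 145.5]
ee_rot: [2.55, 1.832, 0.0]
wrist_force: [-0.2, 0.7, -0.5]
finger_gap: 53.4
```

Call:
apply_moves --series '[0,0,-0.03,0,0,0,60,0,0,-0.06,0,0,0,60,0,0,-0.09,0,0,0,60,-0.04,0,-0.11,0,0,0,60,-0.08,0,-0.11,0,0,0,60,-0.12,0,-0.11,0,0,0,60,-0.16,0,-0.11,0,0,0,60,-0.2,0,-0.11,0,0,0,60]'

```text
t: 23.97
tcp_pos: [469.4, -238.5, 256.7]
ee_rot: [2.548, 1.832, 0.001]
wrist_force: [0.4, -0.4, -0.0]
finger_gap: 67.5
```

Call:
apply_moves --series '[-0.04,0,0,0,0,0,60,-0.08,0,0,0,0,0,60,-0.12,0,0,0,0,0,60,-0.12,0,0,0,0,0,60,-0.12,0,0,0,0,0,60,-0.12,0,0,0,0,0,60,-0.12,0,0,0,0,0,60,-0.12,0,0,0,0,0,60]'

```text
t: 24.63
tcp_pos: [431.7, -350.9, 256.9]
ee_rot: [2.547, 1.834, 0.002]
wrist_force: [-0.7, 0.8, 0.2]
finger_gap: 67.8
```

```bash
cd .;python3 pic.py side s17 290 200 115 100 6; python3 pic.py top t17 290 230 80 70 8
```

```text
(no output)
```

View pics/s17.png

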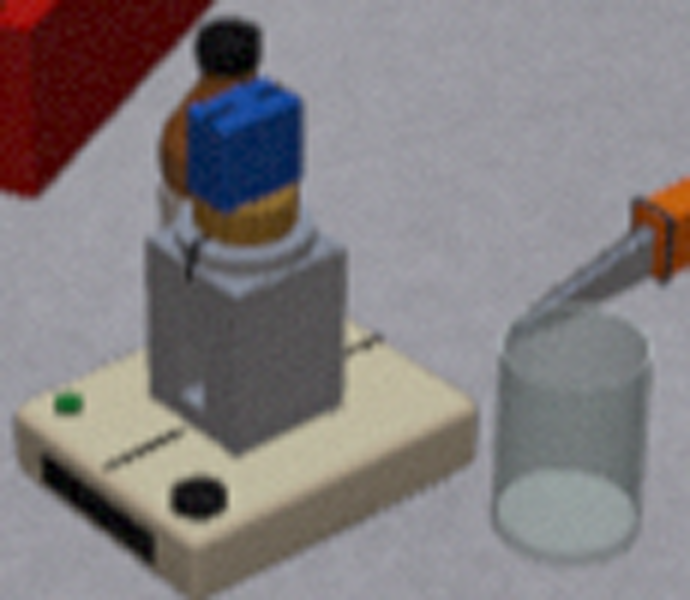

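View pics/t17.png

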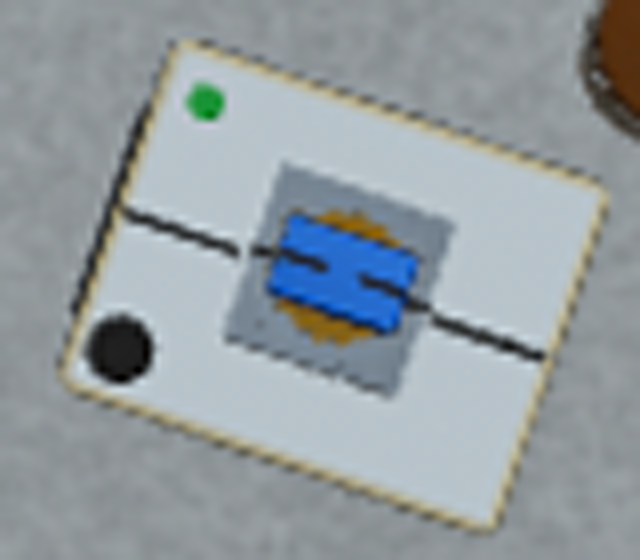

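View pics/s17_full.png

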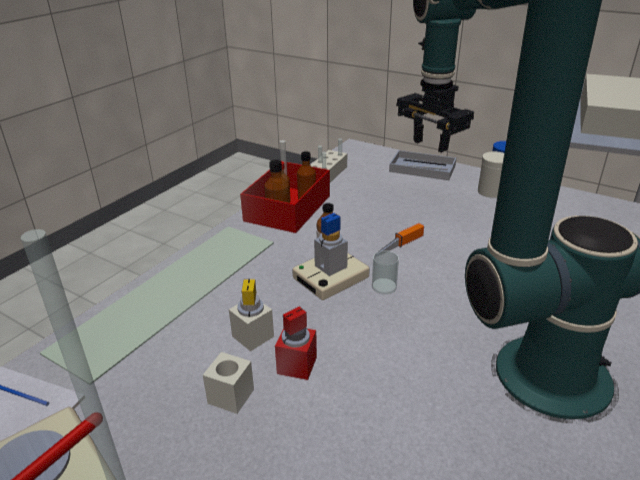

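View pics/t17_full.png

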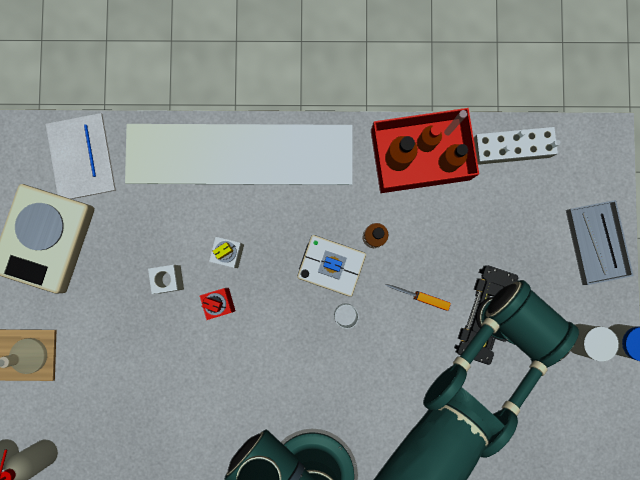

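The blue head sits exactly where the red one sat at first: the block corners in the enlarged top view match at (268–418, 213–333), and its marks line up with the mill's. The red head is in the red stand at top-view pixel (216,303). The wedge lies flat at (420,297), and the yellow head, bottle and beaker are where they started. Handing in.

```bash
python3 - <<'E'
from cell import ticket
print(ticket.close_job())
E
```

```text
the job is handed in; nothing more can be done
None
```

I changed the grinding head and handed the job in at about 25 s of the 72 s. It gave no verdict, so what follows rests on my own checks.

- **Wedge and red head:** I drove the wedge through the slot with the gripper tilted 30° to keep clear of the bottle. The tip came out on the far side, and the red head rose about 11 mm by camera estimate, with the fingers only on the handle. I then drew the wedge back and laid it flat on the bench, about 285 mm from the mill's axis. The red head went into the red stand, and I let go of it there.
- **Blue head:** It entered the nose with its marks about 45° off. I pushed and twisted it until it no longer moved under about 27 N.
- **Last pictures:** The blue head matches the picture of the red head when it was home, to about 1 pixel (2–3 mm), with marks in line. The red head is upright in its stand, the wedge lies flat, and the yellow head, bottle and beaker appear not to have moved. The gripper touches nothing, and the wrist force is about zero.
- **What disagreed:** The wedge sagged about 2–3 mm at the tip while carried and sat about 3 mm further back in the grip than intended. The two cameras differed by about 6 mm on the blue head's first position. A sideways force of about 10 N built up while seating the blue head, and it was gone after release.

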